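Scoop the grinding pieces from the wash trough into the basket

ROBOT

A 6-joint arm with a two-finger parallel gripper is mounted at the origin on the work surface; the furniture and walls round the work are solid. World frame = base frame: x ahead of the robot, y to its left, z up, the work surface at z = 0. Lengths are in mm, angles in degrees, forces in N, time in s.
With the tool pointing down it reaches from about 300 to 850 mm from the base axis. Payload 4.2 kg.
Tool frame: the origin (TCP) lies on the centre line of the jaws, within the pads' length; the fingertips stand 14 mm ahead of it and the grasp point (between the pads) lies 5 mm behind it; z points along the fingers, y is the line along which they close (so a half turn about z gives the same grasp; the last joint's range is limited). The gripper opens to 91 mm and grips with 3 to 60 N. Pads are 32 mm wide; open, the fingers measure 118 mm over their backs; the gripper's body (76 mm by 178 mm) begins 60 mm behind the grasp point.
Start: joints at [-74.714, 18.312, 89.639, -0, 72.044, -1.146], TCP at [162.661, -551.528, 227.976] pointing down, gripper open.
Joint ranges: [-177.97, 177.97], [-48.28, 115.42], [12.27, 149.76], [-77.06, 257.06], [2.81, 150.46], [-146.56, 146.56]. Speed limits (degrees/s): [147.25, 147.25, 180, 180, 180, 180].

INTERFACE

Orientations are given as [roll, pitch, yaw] about the fixed x, y, z axes, in that order (R = Rz(yaw) Ry(pitch) Rx(roll)).
In Python, from workcell import * gives the robot as it stands. The module is installed in compiled form; this text tells all that it offers.
- The arm moves only by the shell command python3 -m crank 'ROWS' [FORCE]. ROWS is JSON, a list of rows, each an object of numbers: "grip": the finger opening in m, from 0 to 0.0912; "x", "y", "z": the shift along the tool's x, y, z in m; "yaw": the turn about the tool's z in rad. In form: [{"grip": .., "x": .., "y": .., "z": .., "yaw": ..}, ...]. A call has exactly 5 rows; each row is the pose to reach, as a shift and turn from the pose commanded when the call began, along the tool's axes at that moment; what a row does not reach only later rows make up. A row lasts 1/12 s, in which the tool goes at most 41.7 mm and 7.16 degrees, less where a joint would pass 70% of its speed; a pose out of reach is approached as far as the arm can. A call with a gripper value outside its range is refused whole. The fingers move at their own pace and stop on an object; FORCE is the grip in N (left out, the last holds). Time passes only in rows, so rows that repeat a pose let the fingers close, or fill a call up. It gives the time, the measured TCP pose, the force, the opening and the grip force at its end, in the units of the state.
- state(): the state, without advancing time (a new reading comes with each control period).
- grab_frame(name): name is "scene" or "side" or "wrist"; returns the picture (420x560x3 uint8, red, green, blue); there is no depth.
- camera_model(name): a dict with "intrinsics" (3x3 intrinsics, pixels), "distortion" ([k1, k2, p1, p2, k3] as OpenCV has them; the pictures are not rectified), "R" (3x3) and "t" (3): a world point X has camera coordinates R X + t. Camera axes: x right, y down, z forward; pixel columns grow to the right and rows downward; lengths in mm; the calibration is good to about 2 mm. A picture is of the moment at which its call begins: read the wrist's pose just before it. camera_model takes no time and is no camera call; for the wrist camera it gives the pose at the moment of the call.
- job_done(): hands the job in; it is judged then, once.
The state is a dict: "time_s": time; "qpos": joint angles; "qvel": joint speeds; "effort": joint torques, N m; "ee_pos": TCP position; "ee_rot": TCP orientation; "force": force on the tool from outside, world axes, zero at the start; "torque": the same for the moment, N m; "gripper_width": finger opening in mm; "gripper_force": force on a finger pad.
Only numpy, scipy, OpenCV 4.12 (cv2) and the standard library are available. Lean on these libraries where they do the work, as an engineer would, in place of code of your own. Each camera call takes 0.05 s, during which the arm holds its last target. There are 200 camera calls.

TASK

Take the scoop out of its drip tray, scoop all four ceramic grinding pieces out of the steel wash trough with it, and tip them from low down into the green basket. Then lay the scoop flat back in its drip tray the way it lay, handle out through the gap. Do not touch the pieces with the fingers, do not push the basket about or throw the pieces, and leave everything else where it stands.

Things in the scene. Friction and masses are not known exactly. Their poses are not given: they have to be found in the camera images.
- scoop: open metal scoop, lying in its drip tray at first. Origin: middle of its bowl's underside, +x to the open mouth. Bowl 94 mm long (x -47 to 47), 104 wide, 2 mm floor, thin lip; back wall 32 high, sides 31 high, 14 by the lip. Black handle: straight bar 18 mm thick (y) by 22, from (-46,0,22) mm rising backward at 40 degrees to its end 96 mm on, at (-120,0,84). 0.13 kg
- scoop_lip (a point): middle of the scoop's front lip, on its underside: (47, 0, 0) mm in the scoop's frame
- scoop_grip (a point): middle of the scoop's handle, on its centre line: (-90, 0, 59) mm in the scoop's frame; the bar is 18 mm thick along y here
- trough: stainless wash trough, fixed. Origin: under its centre on the bench; x along its length. Outside 228 x 124 mm, 6 mm walls, beaded rim 43 mm above the bench; inside 216 (x) by 112 mm (y), flat floor 6 mm above the bench. The pieces start in its +x (far) half; the scoop's bowl fits flat on the floor in the near half
- rest: shallow grey drip tray for the scoop, fixed. Origin: under its centre on the bench; +x is the way the mouth of the scoop lying in it points. Outside 122 (x) by 134 mm, inside 114 x 126, floor 4 mm above the bench, walls 16 mm high; the -x wall rises to 32 mm at both ends, and the handle leans out over the 62 mm wide gap between
- basket: round pale green colander basket, open at the top, standing upright on the bench. Origin: under its centre; z up. 235 mm wide and 95 mm tall, inside width about 150 mm at the floor, 178 mm at the rim; floor 6 mm above the bench
- piece_0: one of four alike white ceramic grinding pieces, an upright short round barrel with strongly rounded edges, 30 mm across and 26 mm tall, 40 g, hard and fairly slippery. Origin: centre of its flat underside; z along its axis
- piece_1: one of four alike white ceramic grinding pieces, an upright short round barrel with strongly rounded edges, 30 mm across and 26 mm tall, 40 g, hard and fairly slippery. Origin: centre of its flat underside; z along its axis
- piece_2: one of four alike white ceramic grinding pieces, an upright short round barrel with strongly rounded edges, 30 mm across and 26 mm tall, 40 g, hard and fairly slippery. Origin: centre of its flat underside; z along its axis
- piece_3: one of four alike white ceramic grinding pieces, an upright short round barrel with strongly rounded edges, 30 mm across and 26 mm tall, 40 g, hard and fairly slippery. Origin: centre of its flat underside; z along its axis
- beaker: bystander: the small clear glass beaker, 52 mm wide, 67 mm tall; origin under its centre
- petri_dish: bystander: the clear petri dish, 60 mm wide, 15 mm tall; origin under its centre
- reagent_bottle: bystander: the clear bottle with a red cap, 58 mm wide, 135 mm tall; origin under its centre
Not all that is in view belongs to the job. There is more than one size of the rest; the one meant has the size given above.

How it is judged:
By the outcome, as a careful person would: the job done as asked, in the order asked, and still so for the second after the job is handed in, with the robot touching nothing.
It also fails if it takes over 64 s, if anything falls off the work surface, if the arm or the gripper's body presses on something with over 40 N, if the wrist force passes 120 N, or if a joint passes its speed limit or range.

## Working session

There is one attempt and no reset: what is moved stays moved. The work goes in short steps, Python scripts to look and compute and a shell command to move; the robot and the scene stay as the last step left them, time stands still between calls to the robot, and variables do not carry over. Pictures are saved under pics/ and viewed, at most 10 in all, crops included, and the job is handed in when it is done.

```bash
mkdir -p pics
cat > h.py <<'E'
from workcell import *
import numpy as np, cv2
def snap(n,f=None):
    m=camera_model(n); im=grab_frame(n)
    if f: cv2.imwrite('pics/'+f,im[:,:,::-1])
    return im,m
def ray(m,uv):
    K=np.array(m["intrinsics"],float);d=np.array(m["distortion"],float);R=np.array(m["R"]);t=np.array(m["t"])
    p=cv2.undistortPoints(np.array(uv,float).reshape(-1,1,2),K,d).reshape(-1,2)
    return -R.T@t, np.c_[p,np.ones(len(p))]@R
def onz(m,uv,z):
    c,d=ray(m,uv); return c+d*((z-c[2])/d[:,2])[:,None]
def proj(m,X):
    return cv2.projectPoints(np.array(X,float).reshape(-1,1,3),cv2.Rodrigues(np.array(m["R"],float))[0],np.array(m["t"],float),np.array(m["intrinsics"],float),np.array(m["distortion"],float))[0].reshape(-1,2)
def tri(m1,u1,m2,u2):
    c1,d1=ray(m1,u1);c2,d2=ray(m2,u2);out=[]
    for a,b in zip(d1,d2):
        s=np.linalg.lstsq(np.c_[a,-b],c2-c1,rcond=None)[0]
        p,q=c1+a*s[0],c2+b*s[1]; out.append(np.r_[(p+q)/2,np.linalg.norm(p-q)])
    return np.array(out)
E
python3 - <<'E'
from h import *
np.set_printoptions(precision=1,suppress=True)
s=state();print(s['ee_pos'],s['ee_rot'],s['gripper_width'])
for n in("scene","side","wrist"):
    im,m=snap(n,n+'0.png');R=np.array(m["R"]);print(n,-R.T@np.array(m["t"]),R[2])
E
```

```text
[ 162.5 -551.1  227.1] [-179.9   -0.    16.4] 91.00217957211528
scene [-358.5  580.3  853. ] [ 0.6 -0.5 -0.6]
side [ -34.  -889.2  825.1] [ 0.4  0.7 -0.6]
wrist [ 236.  -530.1  384.2] [-0.3 -0.1 -1. ]
```

View pics/scene0.png

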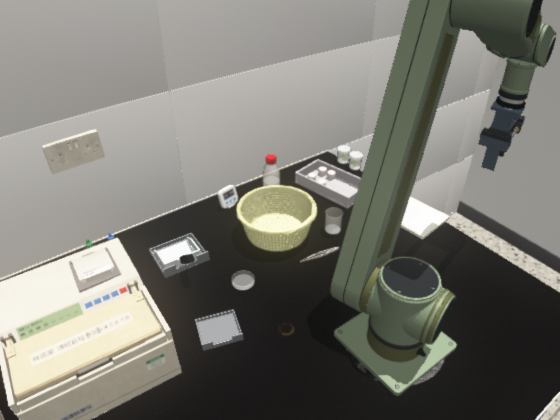

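View pics/side0.png

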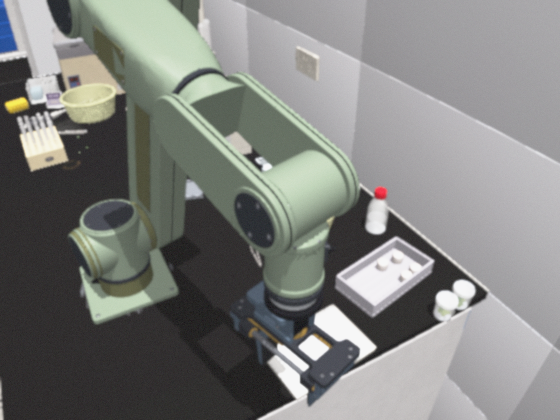

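The scene view shows the scoop in its tray at about (180,252), an empty tray at (219,328), the basket at (277,215), the trough with pieces at (333,180), the beaker (333,220), the petri dish (243,280) and the bottle (271,172). In the side view the trough is at (385,275) and the arm hides the rest.

Run:
```python
from h import *
np.set_printoptions(precision=0,suppress=True)
m=camera_model("scene")
print(onz(m,[[180,252],[186,258],[219,328],[277,230],[333,185],[333,228],[243,280],[271,182],[150,252],[186,236],[209,256],[172,272]],10))
m=camera_model("side");print(onz(m,[[385,275],[338,275],[394,240],[433,264],[375,312],[375,230]],30))
m=camera_model("wrist");print(np.array(m["intrinsics"]), m["distortion"],onz(m,[[0,0],[560,0],[560,420],[0,420]],0))
```

```text
[[ 569.  265.   10.]
 [ 536.  262.   10.]
 [ 269.  310.   10.]
 [ 484.  -15.   10.]
 [ 568. -314.   10.]
 [ 391. -157.   10.]
 [ 369.  179.   10.]
 [ 711. -153.   10.]
 [ 620.  335.   10.]
 [ 623.  219.   10.]
 [ 505.  206.   10.]
 [ 508.  319.   10.]]
[[ 562. -317.   30.]
 [ 460. -261.   30.]
 [ 668. -225.   30.]
 [ 695. -347.   30.]
 [ 468. -399.   30.]
 [ 649. -166.   30.]]
[[329.   0. 282.]
 [  0. 329. 210.]
 [  0.   0.   1.]] [-0.  0.  0.  0.  0.] [[  272.  -200.     0.]
 [  443.  -782.     0.]
 [  -76. -1082.     0.]
 [ -330.  -227.     0.]]
```

View pics/wrist0.png

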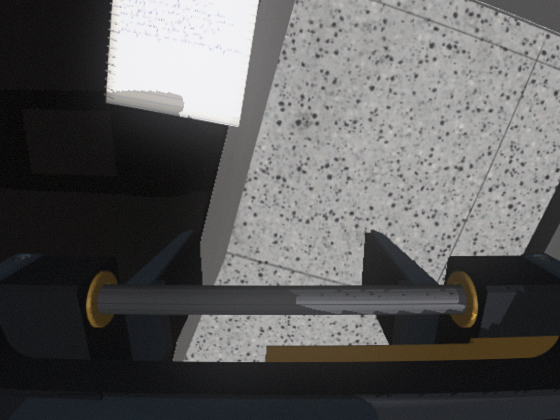

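The wrist view shows only the floor, a notebook and the gripper, with image up being tool +x. I'll move above the trough for a look.

```bash
python3 -m crank '[{"x":0.036,"y":-0.013,"z":-0.017},{"x":0.073,"y":-0.026,"z":-0.034},{"x":0.11,"y":-0.04,"z":-0.05},{"x":0.147,"y":-0.053,"z":-0.068},{"x":0.185,"y":-0.067,"z":-0.086}]'
python3 -m crank '[{"x":0.036,"y":-0.013,"z":-0.017},{"x":0.073,"y":-0.026,"z":-0.034},{"x":0.11,"y":-0.04,"z":-0.05},{"x":0.147,"y":-0.053,"z":-0.068},{"x":0.165,"y":-0.067,"z":-0.086}]'
python3 - <<'E'
from h import *
np.set_printoptions(precision=1,suppress=True)
im,m=snap("wrist","w1.png"); s=state();print(s['time_s'],s['ee_pos'],s['ee_rot'])
E
```

```text
0.2 [ 162.6 -551.3  227.5] [-179.9   -0.    16.4]validation failed for argument at $[0]...
validation failed for argument at $[0]...
```

View pics/w1.png

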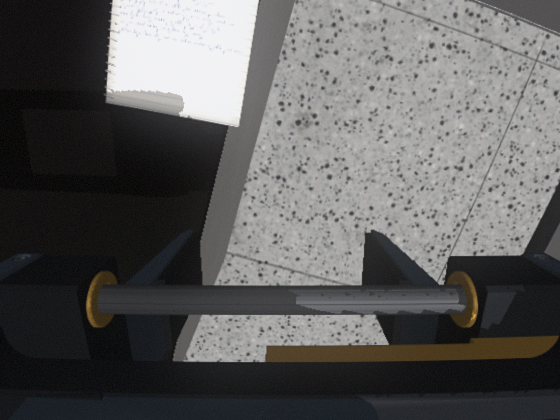

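The rows need all five keys, and the picture is unchanged. I'll repeat the move with complete rows.

```bash
python3 -m crank '[{"grip":0.09,"x":0.036,"y":-0.013,"z":-0.017,"yaw":0},{"grip":0.09,"x":0.073,"y":-0.026,"z":-0.034,"yaw":0},{"grip":0.09,"x":0.11,"y":-0.04,"z":-0.05,"yaw":0},{"grip":0.09,"x":0.147,"y":-0.053,"z":-0.068,"yaw":0},{"grip":0.09,"x":0.185,"y":-0.067,"z":-0.086,"yaw":0}]'
python3 -m crank '[{"grip":0.09,"x":0.036,"y":-0.013,"z":-0.017,"yaw":0},{"grip":0.09,"x":0.073,"y":-0.026,"z":-0.034,"yaw":0},{"grip":0.09,"x":0.11,"y":-0.04,"z":-0.05,"yaw":0},{"grip":0.09,"x":0.147,"y":-0.053,"z":-0.068,"yaw":0},{"grip":0.09,"x":0.165,"y":-0.067,"z":-0.086,"yaw":0}]'
python3 - <<'E'
from h import *
np.set_printoptions(precision=1,suppress=True)
im,m=snap("wrist","w2.png"); s=state();print(s['time_s'],s['ee_pos'],s['ee_rot'])
print(proj(m,[[565,-317,43]]))
E
```

```text
time_s: 0.62
ee_pos: [317.4, -437.1, 312.0]
ee_rot: [-180.0, 0.0, 16.4]
force: [0.4, -0.1, 0.3]
gripper_width: 89.9
gripper_force: 0.0
time_s: 1.03
ee_pos: [458.3, -325.5, 397.0]
ee_rot: [-179.9, -0.0, 16.5]
force: [0.2, -1.0, -0.7]
gripper_width: 89.9
gripper_force: 0.0
1.0833 [ 461.1 -322.9  401.5] [179.9  -0.5  16.8]
[[297.1  97.6]]
```

View pics/w2.png

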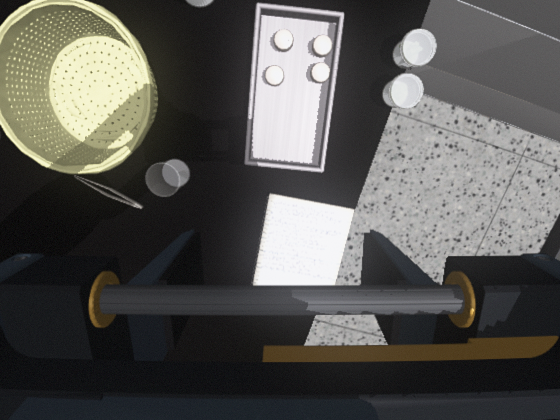

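The wrist view shows the trough with its rim corners at about (256,4), (343,12), (324,171) and (246,163). The pieces are at (283,40), (322,45), (274,75) and (320,71), the basket is at (78,85) and the beaker at (168,177). Next I'll fit the trough and triangulate its height with a second view from a shifted pose, which is also on the way to the scoop.

```bash
cat > tr.py <<'E'
from h import *
np.set_printoptions(precision=1,suppress=True)
def quad(mask,seed):
    mask=cv2.morphologyEx(mask,cv2.MORPH_CLOSE,np.ones((5,5)))
    cs,_=cv2.findContours(mask,cv2.RETR_EXTERNAL,cv2.CHAIN_APPROX_NONE)
    c=[c for c in cs if cv2.pointPolygonTest(c,seed,False)>=0]
    if not c: return None
    c=cv2.convexHull(max(c,key=cv2.contourArea)); 
    for e in range(2,30):
        a=cv2.approxPolyDP(c,e,True).reshape(-1,2)
        if len(a)<=4: break
    # refine: line fit per side using contour hull points dense
    cc=max([c for c in cs if cv2.pointPolygonTest(c,seed,False)>=0],key=cv2.contourArea).reshape(-1,2).astype(float)
    L=[]
    for i in range(4):
        p,q=a[i].astype(float),a[(i+1)%4].astype(float); d=(q-p)/np.linalg.norm(q-p); n=np.array([-d[1],d[0]])
        s=(cc-p)@d; r=(cc-p)@n; k=(abs(r)<4)&(s>.1*np.linalg.norm(q-p))&(s<.9*np.linalg.norm(q-p))
        v=cv2.fitLine(cc[k].astype(np.float32),cv2.DIST_HUBER,0,.01,.01).ravel()
        L.append(np.cross([v[2],v[3],1],[v[2]+v[0]*100,v[3]+v[1]*100,1]))
    return np.array([(lambda x:x[:2]/x[2])(np.cross(L[i-1],L[i])) for i in range(4)])
E
python3 - <<'E'
from tr import *
im=cv2.imread('pics/w2.png'); m=camera_model("wrist")
g=im.max(2); 
for th in(60,90):
    mk=(g>th).astype(np.uint8); mk[:, :200]=0; mk[180:]=0; mk[:,360:]=0
    q=quad(mk,(290,120)); print(q); 
    X=onz(m,q,43); print(X); print([np.linalg.norm(X[i]-X[i-1]) for i in range(4)], X.mean(0))
mk=((g>170)).astype(np.uint8)
hsv=cv2.cvtColor(im,cv2.COLOR_BGR2HSV)
y=((hsv[...,1]>60)&(hsv[...,2]>100)&(hsv[...,0]>20)&(hsv[...,0]<40)).astype(np.uint8);y[200:]=0
c=max(cv2.findContours(y,cv2.RETR_EXTERNAL,cv2.CHAIN_APPROX_NONE)[0],key=cv2.contourArea)
e=cv2.fitEllipse(c[(c[:,0,0]>2)&(c[:,0,1]>2)]);print(e,onz(m,[e[0]],95))
print(onz(m,[[283,38],[322,43],[274,73],[320,69]],30))
E
```

```text
[[255.6   1.6]
 [345.   11.8]
 [322.4 182.4]
 [244.  161.9]]
[[ 678.5 -219.9   43. ]
 [ 702.8 -344.8   43. ]
 [ 460.2 -391.7   43. ]
 [ 455.7 -263.8   43. ]]
[np.float64(227.13156157680982), np.float64(127.18028947743774), np.float64(247.09047578282082), np.float64(127.97834977656085)] [ 574.3 -305.1   43. ]
[[344.4  12.2]
 [322.8 172.1]
 [244.3 164. ]
 [255.9   1.9]]
[[ 702.  -344.1   43. ]
 [ 475.9 -387.1   43. ]
 [ 452.6 -265.3   43. ]
 [ 678.3 -220.5   43. ]]
[np.float64(125.92119851501877), np.float64(230.13071811905687), np.float64(123.98639379843699), np.float64(230.13925906106786)] [ 577.2 -304.2   43. ]
((71.96415710449219, 85.2475357055664), (151.5196075439453, 170.2939453125), 149.5290985107422) [[497.6 -16.   95. ]]
[[ 646.7 -270.    30. ]
 [ 656.9 -327.1   30. ]
 [ 596.  -271.1   30. ]
 [ 621.5 -335.7   30. ]]
```

```bash
python3 -m crank '[{"grip":0.09,"x":0.0,"y":-0.04,"z":0,"yaw":0},{"grip":0.09,"x":0.0,"y":-0.08,"z":0,"yaw":0},{"grip":0.09,"x":0.0,"y":-0.12,"z":0,"yaw":0},{"grip":0.09,"x":0,"y":-0.12,"z":0,"yaw":0},{"grip":0.09,"x":0,"y":-0.12,"z":0,"yaw":0}]'
python3 - <<'E'
from tr import *
s=state();im,m=snap("wrist","w3.png");print(s['ee_pos'],s['ee_rot'],s['qvel'])
P=proj(m,[[565,-317,43]])[0];print(P)
g=im.max(2); mk=(g>60).astype(np.uint8); mk[200:]=0
q=quad(mk,tuple(map(float,P)));print(q)
X=onz(m,q,43); print(X); print([np.linalg.norm(X[i]-X[i-1]) for i in range(4)], X.mean(0))
E
```

```text
time_s: 1.5
ee_pos: [421.2, -211.2, 398.0]
ee_rot: [179.9, -0.1, 16.6]
force: [-0.5, -0.3, 0.6]
gripper_width: 89.9
gripper_force: 0.0
[ 421.2 -211.2  398. ] [179.9  -0.1  16.6] [-1.9  2.5 -1.8 -0.6 -0.7 -0.1]
[377.2  96.2]
[[ 559.    -0.6]
 [ 559.   199. ]
 [ 526.6  199. ]
 [-471.8   18.5]]
[[ 772.4 -524.2   43. ]
 [ 505.6 -666.7   43. ]
 [ 489.2 -611.9   43. ]
 [ 323.1  847.9   43. ]]
[np.float64(1443.7560717989425), np.float64(302.4499570725769), np.float64(57.18280967486979), np.float64(1469.240578858331)] [ 522.6 -238.7   43. ]
```

Run:
```python
from tr import *
im,m=snap("wrist","w4.png"); s=state(); print(s['ee_pos'],s['qvel'])
hsv=cv2.cvtColor(im,cv2.COLOR_RGB2HSV); g=im.max(2)
P=proj(m,[[574,-304,43]])[0];print(P)
mk=((g>90)).astype(np.uint8);x0=int(P[0]); mk[:,:x0-75]=0;mk[:,x0+62:]=0; mk[int(P[1])+82:]=0
q=quad(mk,tuple(map(float,P)));print(q)
X=onz(m,q,43); print(X); print([np.linalg.norm(X[i]-X[i-1]) for i in range(4)], X.mean(0))
# pieces
w=g.copy()
cv2.imwrite('pics/w4c.png',cv2.resize(im[:200,250:530,::-1],None,fx=2.8,fy=2.8))
y=((hsv[...,1]>60)&(hsv[...,2]>100)&(hsv[...,0]>20)&(hsv[...,0]<40)).astype(np.uint8);y[230:]=0
c=max(cv2.findContours(y,cv2.RETR_EXTERNAL,cv2.CHAIN_APPROX_NONE)[0],key=cv2.contourArea)
e=cv2.fitEllipse(cv2.convexHull(c));print(e,onz(m,[e[0]],95))
```

```text
[ 421.9 -213.   397.4] [-0.9  1.2 -0.5  0.1  0.1  0.1]
[370.3  87.2]
[[340.2   0.1]
 [426.7  12. ]
 [398.1 169.6]
 [319.3 162.5]]
[[ 671.1 -224.1   43. ]
 [ 693.6 -346.1   43. ]
 [ 471.7 -388.6   43. ]
 [ 446.9 -266.4   43. ]]
[np.float64(228.2258777491806), np.float64(124.06726968462581), np.float64(225.92434562166963), np.float64(124.71864622276067)] [ 570.8 -306.3   43. ]
((154.9690704345703, 82.95651245117188), (167.73367309570312, 180.45086669921875), 145.7895050048828) [[490.8 -17.5  95. ]]
```

View pics/w4c.png

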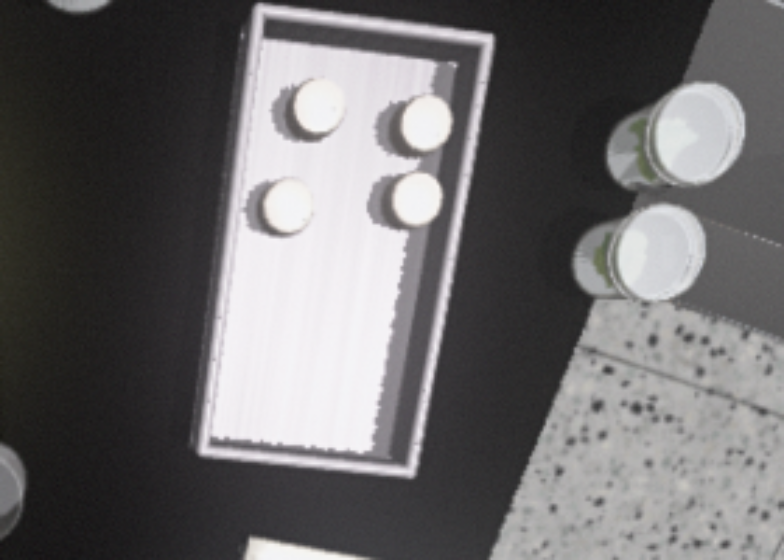

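The crop shows the trough rim as a clean quad and four upright pieces in the far half, at crop (317,107), (424,123), (286,206) and (415,200). The fitted rim is 227 x 124.4 mm at z=43, which agrees with the given size. Next I'll go above the scoop.

```bash
python3 -m crank '[{"grip":0.09,"x":0.0126,"y":-0.0392,"z":0,"yaw":0},{"grip":0.09,"x":0.025,"y":-0.0784,"z":0,"yaw":0},{"grip":0.09,"x":0.0378,"y":-0.1176,"z":0,"yaw":0},{"grip":0.09,"x":0.05,"y":-0.157,"z":0,"yaw":0},{"grip":0.09,"x":0.063,"y":-0.196,"z":0,"yaw":0}]' >/dev/null
python3 -m crank '[{"grip":0.09,"x":0.0126,"y":-0.0392,"z":0,"yaw":0},{"grip":0.09,"x":0.025,"y":-0.0784,"z":0,"yaw":0},{"grip":0.09,"x":0.0378,"y":-0.1176,"z":0,"yaw":0},{"grip":0.09,"x":0.05,"y":-0.157,"z":0,"yaw":0},{"grip":0.09,"x":0.063,"y":-0.196,"z":0,"yaw":0}]' >/dev/null
python3 -m crank '[{"grip":0.09,"x":0,"y":0,"z":0,"yaw":0},{"grip":0.09,"x":0,"y":0,"z":0,"yaw":0},{"grip":0.09,"x":0,"y":0,"z":0,"yaw":0},{"grip":0.09,"x":0,"y":0,"z":0,"yaw":0},{"grip":0.09,"x":0,"y":0,"z":0,"yaw":0}]'
python3 - <<'E'
from tr import *
im,m=snap("wrist","w5.png"); s=state(); print(s['ee_pos'],s['ee_rot'],s['qvel'])
print(proj(m,[[569,265,10]]))
E
```

```text
time_s: 2.85
ee_pos: [432.3, 197.7, 397.4]
ee_rot: [180.0, -0.0, 16.3]
force: [1.6, 0.3, 0.1]
gripper_width: 89.8
gripper_force: 0.0
[432.2 197.8 397.5] [180.   -0.   16.3] [ 0.4 -0.  -0.   0.1  0.   0. ]
[[264.5  68.2]]
```

View pics/w5.png

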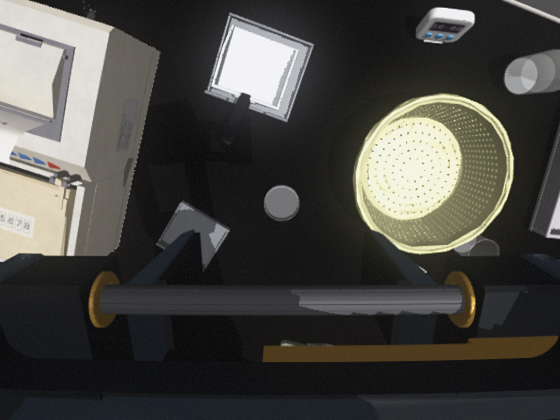

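The wrist view shows the scoop tray with corners at about (231,14), (313,45), (288,122) and (206,90), and the black handle running from (245,97) to about (226,142). The basket is at (433,173) and the petri dish at (282,203). I'll measure the tray and bowl, with an enhanced crop for the handle.

Run:
```python
from tr import *
im=cv2.imread('pics/w5.png'); m=camera_model("wrist"); print(state()['ee_pos'])
g=im.max(2)
for th in (70,90):
    mk=(g>th).astype(np.uint8); mk[135:]=0; mk[:,:195]=0; mk[:,330:]=0
    q=quad(mk,(265,60)); print(th,q.ravel())
    for z in(16,):
        X=onz(m,q,z); print(X,[round(np.linalg.norm(X[i]-X[i-1]),1) for i in range(4)])
mk=(g>200).astype(np.uint8); mk[135:]=0; mk[:,:195]=0; mk[:,330:]=0
q=quad(mk,(255,60)); print('bowl',q.ravel(),onz(m,q,6))
cr=np.clip(im[0:170,180:340].astype(float)*1.0,0,255); cr=(255*(cr/255)**.45).astype(np.uint8)
cv2.imwrite('pics/w5c.png',cv2.resize(cr,None,fx=3.5,fy=3.5,interpolation=cv2.INTER_CUBIC))
```

```text
[432.2 197.8 397.5]
70 [229.3  11.8 313.6  43.7 286.8 121.6 205.5  92.9]
[[629.8 335.8  16. ]
 [622.5 203.2  16. ]
 [501.6 209.5  16. ]
 [508.3 343.2  16. ]] [np.float64(121.7), np.float64(132.8), np.float64(121.0), np.float64(133.9)]
90 [229.2  12.1 313.3  43.9 286.5 121.2 206.3  92.6]
[[629.3 335.8  16. ]
 [622.  203.6  16. ]
 [502.1 210.1  16. ]
 [509.  342.1  16. ]] [np.float64(120.5), np.float64(132.4), np.float64(120.1), np.float64(132.2)]
bowl [297.5  49.4 277.5 109.4 211.   85.1 230.1  24.6] [[609.8 224.1   6. ]
 [515.6 228.9   6. ]
 [522.1 339.8   6. ]
 [615.1 332.4   6. ]]
```

View pics/w5c.png

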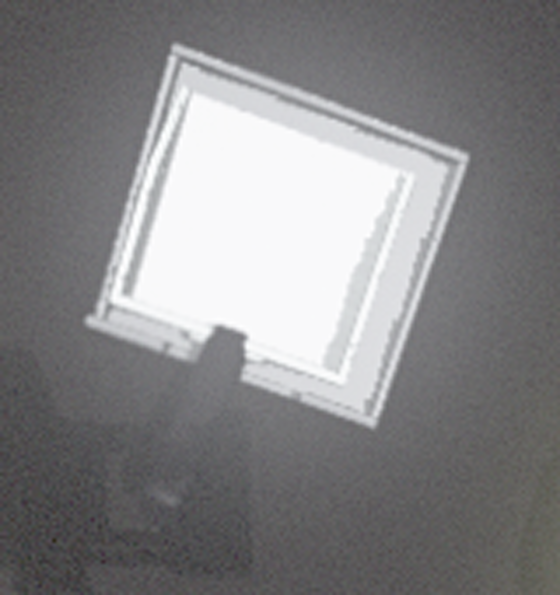

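The enhanced crop shows the bowl inside the tray, with rear rim corners at crop (112,300) and (340,382), and the front lip from (190,90) to (408,172). The handle leaves at (228,335) toward (165,497). The bowl sits left of centre in the tray.

Run:
```python
from tr import *
m=camera_model("wrist")
f=lambda L:[[180+a/3.5-.35,b/3.5-.35] for a,b in L]
rl,rr=onz(m,f([[112,302],[342,384]]),36); fl,fr=onz(m,f([[190,90],[408,172]]),5)
print(rl,rr,fl,fr,np.linalg.norm(rl-rr),np.linalg.norm(fl-fr),np.linalg.norm(((fl+fr)-(rl+rr))/2))
for a,b in((rr,rl),(fr,fl)): d=b-a; print('yaw',np.degrees(np.arctan2(-d[0],d[1])))
d=(fl+fr)/2-(rl+rr)/2; print(np.degrees(np.arctan2(d[1],d[0])), (fl+fr+rl+rr)/4)
O=(fl+fr+rl+rr)[:2]/4
for yaw in(-2,-3.,-5):
    c,s=np.cos(np.radians(yaw)),np.sin(np.radians(yaw)); T=lambda x,y,z:[O[0]+c*x-s*y,O[1]+s*x+c*y,4+z]
    p=proj(m,[T(-46,0,22),T(-90,0,59),T(-120,0,84)]);print(yaw,T(-90,0,59),((p-[180,0])*3.5).ravel())
```

```text
[520.3 332.   36. ] [515.  228.6  36. ] [615.9 326.7   5. ] [610.3 226.3   5. ] 103.5658965662701 100.53568991606635 100.4236540267214
yaw -2.9058950222098834
yaw -3.163855331788911
-2.273101852997779 [565.4 278.4  20.5]
-2 [np.float64(475.42795090854594), np.float64(281.57604062848867), 63] [230.7 339.3 190.7 439.6 161.1 514.3]
-3.0 [np.float64(475.4964672123529), np.float64(283.1453219871285), 63] [228.9 338.7 187.1 438.3 156.1 512.6]
-5 [np.float64(475.7156025120074), np.float64(286.27910277255285), 63] [225.4 337.4 179.9 435.6 146.2 509. ]
```

```bash
python3 -m crank '[{"grip":0.09,"x":0.012,"y":-0.0143,"z":0.035,"yaw":0.08},{"grip":0.09,"x":0.024,"y":-0.0286,"z":0.07,"yaw":0.16},{"grip":0.09,"x":0.036,"y":-0.043,"z":0.105,"yaw":0.24},{"grip":0.09,"x":0.048,"y":-0.0573,"z":0.14,"yaw":0.3},{"grip":0.09,"x":0.0605,"y":-0.0716,"z":0.175,"yaw":0.337}]'>/dev/null
python3 -m crank '[{"grip":0.09,"x":0,"y":0,"z":0,"yaw":0},{"grip":0.09,"x":0,"y":0,"z":0,"yaw":0},{"grip":0.09,"x":0,"y":0,"z":0,"yaw":0},{"grip":0.09,"x":0,"y":0,"z":0,"yaw":0},{"grip":0.09,"x":0,"y":0,"z":0,"yaw":0}]'|head -3
python3 - <<'E'
from tr import *
im,m=snap("wrist","w6.png"); g=im.max(2)
P=proj(m,[[565,273,16],[565,278,6],[517.8,331,36],[512.6,229,36],[470,283.5,67],[445,285,88]]);print(P)
mk=(g>75).astype(np.uint8); mk[int(P[:4,1].max())+25:]=0; x0=P[0,0]; mk[:,:max(0,int(x0)-110)]=0; mk[:,int(x0)+110:]=0
q=quad(mk,tuple(map(float,P[0])));print(q.ravel());X=onz(m,q,16);print(X,[round(np.linalg.norm(X[i]-X[i-1]),1) for i in range(4)])
mk=(g>200).astype(np.uint8); print('bright',cv2.minAreaRect(max(cv2.findContours(mk[:220],0,1)[0],key=cv2.contourArea)))
cr=(255*(im/255.)**.4).astype(np.uint8)[:400,120:450,::-1]
cv2.imwrite('pics/w6c.png',cv2.resize(cr,None,fx=1.48,fy=1.48,interpolation=cv2.INTER_CUBIC))
E
```

```text
time_s: 3.73
ee_pos: [470.4, 284.7, 224.8]
ee_rot: [-179.9, -0.2, -2.9]
[[288.2 100. ]
 [283.5 100.7]
 [234.9 149.4]
 [333.2 149.4]
 [282.9 198.8]
 [282.7 229.9]]
[354.5  37.9 348.  157.  227.6 157.2 223.8  37.8]
[[622.6 202.7  16. ]
 [501.5 209.8  16. ]
 [508.1 342.9  16. ]
 [629.5 335.8  16. ]] [np.float64(133.3), np.float64(121.3), np.float64(133.2), np.float64(121.6)]
bright ((522.5, 140.0), (158.0, 73.0), 90.0)
```

View pics/w6c.png

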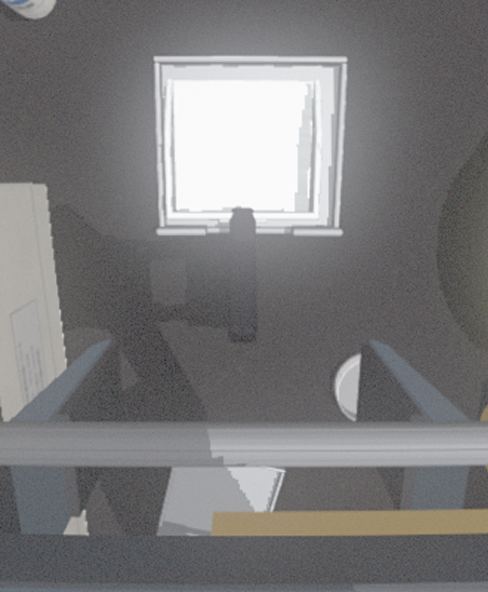

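The brightened crop shows the handle end at crop (242,340), which is px (283.5,229.7). My model predicted (282.7,229.9), so the pose and height hold across two views. The tray corners also agree between views at z=16. Now I'll descend and grip.

```bash
python3 -m crank '[{"grip":0.09,"x":0,"y":0.001,"z":0.035,"yaw":0},{"grip":0.09,"x":0,"y":0.0015,"z":0.07,"yaw":0},{"grip":0.09,"x":0,"y":0.0015,"z":0.105,"yaw":0},{"grip":0.09,"x":0,"y":0.0015,"z":0.14,"yaw":0},{"grip":0.09,"x":0,"y":0.0015,"z":0.163,"yaw":0}]' |head -3
python3 -m crank '[{"grip":0.09,"x":0,"y":0,"z":0,"yaw":0},{"grip":0.09,"x":0,"y":0,"z":0,"yaw":0},{"grip":0.05,"x":0,"y":0,"z":0,"yaw":0},{"grip":0.03,"x":0,"y":0,"z":0,"yaw":0},{"grip":0.005,"x":0,"y":0,"z":0,"yaw":0}]' 60
python3 -m crank '[{"grip":0.005,"x":0,"y":0,"z":0,"yaw":0},{"grip":0.005,"x":0,"y":0,"z":0,"yaw":0},{"grip":0.005,"x":0,"y":0,"z":0,"yaw":0},{"grip":0.005,"x":0,"y":0,"z":0,"yaw":0},{"grip":0.005,"x":0,"y":0,"z":0,"yaw":0}]' 60
```

```text
time_s: 4.2
ee_pos: [468.6, 282.6, 57.6]
ee_rot: [179.9, 0.1, -2.9]
time_s: 4.62
ee_pos: [470.7, 284.2, 61.4]
ee_rot: [-179.9, -0.2, -2.9]
force: [0.2, 0.8, -0.7]
gripper_width: 73.0
gripper_force: 0.0
time_s: 5.03
ee_pos: [469.5, 283.5, 59.3]
ee_rot: [180.0, -0.0, -2.9]
force: [-0.8, 0.2, 0.0]
gripper_width: 39.4
gripper_force: 0.0
```

```bash
python3 -m crank '[{"grip":0.005,"x":0,"y":0,"z":0,"yaw":0},{"grip":0.005,"x":0,"y":0,"z":0,"yaw":0},{"grip":0.005,"x":0,"y":0,"z":0,"yaw":0},{"grip":0.005,"x":0,"y":0,"z":0,"yaw":0},{"grip":0.005,"x":0,"y":0,"z":0,"yaw":0}]' 60
python3 -m crank '[{"grip":0.005,"x":0,"y":0,"z":0,"yaw":0},{"grip":0.005,"x":0,"y":0,"z":0,"yaw":0},{"grip":0.005,"x":0,"y":0,"z":0,"yaw":0},{"grip":0.005,"x":0,"y":0,"z":-0.004,"yaw":0},{"grip":0.005,"x":0,"y":0,"z":-0.01,"yaw":0}]' 60
```

```text
time_s: 5.45
ee_pos: [469.4, 283.5, 59.2]
ee_rot: [180.0, 0.0, -2.9]
force: [0.4, -0.4, 0.7]
gripper_width: 18.0
gripper_force: 60.0
time_s: 5.87
ee_pos: [468.8, 283.2, 68.9]
ee_rot: [179.9, 0.1, -2.9]
force: [0.1, -0.0, -1.1]
gripper_width: 18.0
gripper_force: 60.0
```

Gripped at the 18.0 mm bar width. I'll lift, carry to above the trough, and check the scoop's attitude there.

```bash
G() { grep -E "time|ee_|width" | tr '\n' ' '; echo; }
python3 -m crank '[{"grip":0.005,"x":0,"y":0,"z":-0.02,"yaw":0},{"grip":0.005,"x":0,"y":0,"z":-0.05,"yaw":0},{"grip":0.005,"x":0,"y":0,"z":-0.085,"yaw":0},{"grip":0.005,"x":0,"y":0.01,"z":-0.12,"yaw":0},{"grip":0.005,"x":0,"y":0.03,"z":-0.15,"yaw":0}]' 60|G
python3 -m crank '[{"grip":0.005,"x":0,"y":0.03,"z":0,"yaw":0},{"grip":0.005,"x":0,"y":0.065,"z":0,"yaw":0},{"grip":0.005,"x":0,"y":0.105,"z":0,"yaw":0},{"grip":0.005,"x":0,"y":0.145,"z":0,"yaw":0},{"grip":0.005,"x":0,"y":0.185,"z":0,"yaw":0}]'|G
python3 -m crank '[{"grip":0.005,"x":0,"y":0.04,"z":0,"yaw":0},{"grip":0.005,"x":0,"y":0.08,"z":0,"yaw":0},{"grip":0.005,"x":0,"y":0.12,"z":0,"yaw":0},{"grip":0.005,"x":0,"y":0.16,"z":0,"yaw":0},{"grip":0.005,"x":0,"y":0.2,"z":0,"yaw":0}]'|G
python3 -m crank '[{"grip":0.005,"x":-0.002,"y":0.04,"z":0,"yaw":0},{"grip":0.005,"x":-0.004,"y":0.08,"z":0,"yaw":-0.05},{"grip":0.005,"x":-0.008,"y":0.12,"z":0,"yaw":-0.11},{"grip":0.005,"x":-0.011,"y":0.15,"z":0,"yaw":-0.18},{"grip":0.005,"x":-0.013,"y":0.18,"z":0,"yaw":-0.239}]'|G
python3 -m crank '[{"grip":0.005,"x":0,"y":0.013,"z":0,"yaw":0},{"grip":0.005,"x":0,"y":0.023,"z":0,"yaw":0},{"grip":0.005,"x":0,"y":0.023,"z":0,"yaw":0},{"grip":0.005,"x":0,"y":0.023,"z":0,"yaw":0},{"grip":0.005,"x":0,"y":0.023,"z":0,"yaw":0}]'|G
python3 - <<'E'
from tr import *
im,m=snap("wrist","w7.png");s=state();print(s['time_s'],s['ee_pos'],s['ee_rot'],s['qvel'])
p=s['ee_pos'];yaw=np.radians(s['ee_rot'][2]);c,sn=np.cos(yaw),np.sin(yaw)
T=lambda x,y,z:[p[0]+c*(x+95.6)-sn*y,p[1]+sn*(x+95.6)+c*y,p[2]-55.3+z]
print(proj(m,[T(-47,52,32),T(-47,-52,32),T(47,52,0),T(47,-52,0)]))
g=im.max(2);mk=(g>150).astype(np.uint8);mk[300:]=0
for cc in cv2.findContours(mk,0,1)[0]:
    if cv2.contourArea(cc)>400: print(cv2.boundingRect(cc),cv2.approxPolyDP(cv2.convexHull(cc),5,True).reshape(-1,2).tolist())
E
```

```text
time_s: 6.28 ee_pos: [468.3, 254.9, 222.2] ee_rot: [-179.9, -0.1, -2.8] gripper_width: 17.7 
time_s: 6.7 ee_pos: [458.0, 67.3, 220.0] ee_rot: [-180.0, -0.0, -2.8] gripper_width: 17.6 
time_s: 7.12 ee_pos: [447.9, -132.8, 220.0] ee_rot: [180.0, -0.0, -2.9] gripper_width: 17.6 
time_s: 7.53 ee_pos: [425.6, -312.0, 219.8] ee_rot: [180.0, -0.0, 10.9] gripper_width: 17.5 
time_s: 7.95 ee_pos: [431.1, -331.2, 219.4] ee_rot: [-179.9, 0.0, 10.9] gripper_width: 18.1 
8.0 [ 431.1 -331.2  219.4] [-180.     0.    10.9] [ 0.  -0.1  0.  -0.1 -0.1 -0.2]
[[186.9 169.8]
 [375.4 169.8]
 [191.3   0.4]
 [371.1   0.2]]
(502, 148, 58, 135) [[559, 148], [559, 259], [502, 282]]
(300, 96, 260, 188) [[300, 208], [428, 96], [559, 127], [498, 283], [422, 283], [327, 256], [300, 232]]
(430, 66, 130, 58) [[436, 67], [559, 96], [559, 123], [430, 93]]
(424, 0, 71, 56) [[489, 3], [493, 29], [478, 49], [435, 55], [424, 40], [452, 0]]
(295, 0, 91, 176) [[380, 0], [385, 72], [379, 167], [299, 175], [295, 164], [374, 0]]
(194, 0, 176, 160) [[369, 0], [360, 159], [204, 158], [194, 0]]
(179, 0, 90, 176) [[184, 0], [191, 0], [268, 164], [263, 175], [185, 168], [179, 79]]
(0, 0, 64, 197) [[35, 0], [59, 57], [59, 130], [30, 173], [0, 196], [0, 0]]
```

The scoop rim appears where predicted, so it is still level. I'll go down to just above the rim and check the side clearance.

```bash
G() { grep -E "time|ee_|width" | tr '\n' ' '; echo; }
python3 -m crank '[{"grip":0.005,"x":-0.002,"y":0.001,"z":0.025,"yaw":0},{"grip":0.005,"x":-0.004,"y":0.0017,"z":0.05,"yaw":0},{"grip":0.005,"x":-0.004,"y":0.0017,"z":0.08,"yaw":0},{"grip":0.005,"x":-0.004,"y":0.0017,"z":0.1,"yaw":0},{"grip":0.005,"x":-0.004,"y":0.0017,"z":0.111,"yaw":0}]' 60|G
python3 -m crank '[{"grip":0.005,"x":0,"y":0,"z":0,"yaw":0},{"grip":0.005,"x":0,"y":0,"z":0,"yaw":0},{"grip":0.005,"x":0,"y":0,"z":0,"yaw":0},{"grip":0.005,"x":0,"y":0,"z":0,"yaw":0},{"grip":0.005,"x":0,"y":0,"z":0,"yaw":0}]'|G
python3 - <<'E'
from tr import *
im,m=snap("wrist","w8.png");s=state();p=s['ee_pos'];print(p,s['ee_rot'])
C=np.array([570.8,-306.3]);a=np.radians(10.8);U=np.array([np.cos(a),np.sin(a)]);V=np.array([-U[1],U[0]])
d=np.array(p[:2])-C;print('tcp in trough',d@U,d@V)
for x in(-100,-60,-20,0,20):
    print(x,'rim outer/inner px',proj(m,[np.r_[C+x*U+y*V,43] for y in(62,56,-56,-62)]).round(0).tolist())
cv2.imwrite('pics/w8c.png',cv2.resize((255*(im/255.)**.6).astype(np.uint8)[:300,60:500,::-1],None,fx=1.8,fy=1.8,interpolation=cv2.INTER_CUBIC))
E
```

```text
time_s: 8.42 ee_pos: [426.2, -332.7, 105.9] ee_rot: [-179.8, 0.2, 10.9] gripper_width: 17.9 
time_s: 8.83 ee_pos: [428.0, -335.4, 109.6] ee_rot: [179.9, -0.1, 10.8] gripper_width: 17.5 
[ 427.8 -335.3  109.4] [179.9  -0.1  10.8]
tcp in trough -145.9019384302374 -1.7227263334436318
-100 rim outer/inner px [[188.0, 164.0], [196.0, 164.0], [361.0, 164.0], [369.0, 164.0]]
-60 rim outer/inner px [[183.0, 103.0], [192.0, 103.0], [364.0, 103.0], [374.0, 103.0]]
-20 rim outer/inner px [[179.0, 37.0], [188.0, 36.0], [368.0, 37.0], [378.0, 37.0]]
0 rim outer/inner px [[177.0, 2.0], [186.0, 1.0], [370.0, 1.0], [380.0, 2.0]]
20 rim outer/inner px [[175.0, -35.0], [185.0, -35.0], [372.0, -35.0], [382.0, -35.0]]
```

View pics/w8c.png

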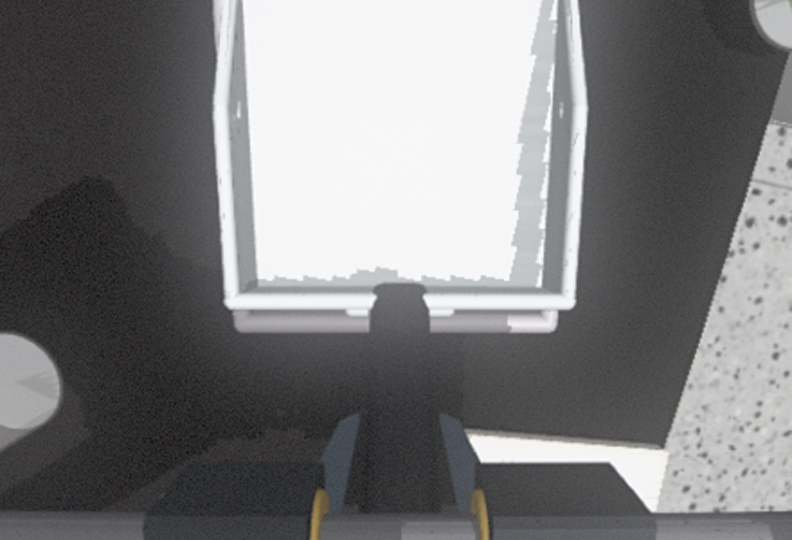

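The crop shows the scoop rim spanning x 224–576 (centre 400) and the trough's near rim spanning 236–556 (centre 396). The scoop therefore sits about 1.6 mm to the right of the trough's centre, as the calibration also says. I'll correct that, lower, and watch the force.

```bash
G() { grep -E "time|ee_pos|force" | tr '\n' ' '; echo; }
python3 -m crank '[{"grip":0.005,"x":0,"y":-0.0016,"z":0,"yaw":0},{"grip":0.005,"x":0,"y":-0.0016,"z":0.004,"yaw":0},{"grip":0.005,"x":0,"y":-0.0016,"z":0.01,"yaw":0},{"grip":0.005,"x":0,"y":-0.0016,"z":0.016,"yaw":0},{"grip":0.005,"x":0,"y":-0.0016,"z":0.022,"yaw":0}]' 60|G
python3 -m crank '[{"grip":0.005,"x":0,"y":0,"z":0.005,"yaw":0},{"grip":0.005,"x":0,"y":0,"z":0.01,"yaw":0},{"grip":0.005,"x":0,"y":0,"z":0.015,"yaw":0},{"grip":0.005,"x":0,"y":0,"z":0.019,"yaw":0},{"grip":0.005,"x":0,"y":0,"z":0.022,"yaw":0}]'|G
python3 -m crank '[{"grip":0.005,"x":0,"y":0,"z":0.001,"yaw":0},{"grip":0.005,"x":0,"y":0,"z":0.002,"yaw":0},{"grip":0.005,"x":0,"y":0,"z":0.003,"yaw":0},{"grip":0.005,"x":0,"y":0,"z":0.004,"yaw":0},{"grip":0.005,"x":0,"y":0,"z":0.004,"yaw":0}]'|G
```

```text
time_s: 9.3 ee_pos: [426.8, -333.3, 85.5] force: [0.2, -0.5, -0.6] gripper_force: 60.0 
time_s: 9.72 ee_pos: [432.8, -336.3, 69.6] force: [1.1, 4.6, 30.6] gripper_force: 60.0 
time_s: 10.13 ee_pos: [433.0, -336.3, 66.2] force: [2.1, 4.1, 27.9] gripper_force: 60.0
```

The 28 N contact fits the handle's underside resting on the near rim: the 40° bar needs the bowl's origin ahead of about trough x = -27. I'll relieve it, then check the scoop's attitude and the pieces' positions numerically.

```bash
G() { grep -E "time|ee_pos|force" | tr '\n' ' '; echo; }
python3 -m crank '[{"grip":0.005,"x":0,"y":0,"z":-0.005,"yaw":0},{"grip":0.005,"x":0,"y":0,"z":-0.01,"yaw":0},{"grip":0.005,"x":0,"y":0,"z":-0.015,"yaw":0},{"grip":0.005,"x":0,"y":0,"z":-0.015,"yaw":0},{"grip":0.005,"x":0,"y":0,"z":-0.015,"yaw":0}]' 60|G
python3 - <<'E'
from tr import *
im8=cv2.imread('pics/w8.png')
im,m=snap("wrist","w9.png");s=state();p=np.array(s['ee_pos']);print(p,s['ee_rot'],s['force'])
C=np.array([570.8,-306.3]);a=np.radians(10.8);U=np.array([np.cos(a),np.sin(a)]);V=np.array([-U[1],U[0]])
d=p[:2]-C;print('tcp in trough',d@U,d@V)
for g in(im8.max(2),im.max(2)):
    # rear rim of scoop: along column 240 & 320, bright to dark below; and row width at 155
    for c in (215,240,320,345): print(c,[int(r) for r in np.where(np.abs(np.diff(g[100:200,c].astype(int)))>35)[0]+100])
    for r in(60,100,150,165): print('row',r,[int(r) for r in np.where(np.abs(np.diff(g[r,150:420].astype(int)))>35)[0]+150])
m4=None
E
```

```text
time_s: 10.55 ee_pos: [426.4, -333.3, 74.7] force: [0.3, 0.6, -1.6] gripper_force: 60.0 
[ 426.3 -333.2   74.5] [-179.9    0.1   10.8] [ 0.5 -0.2 -2.1]
tcp in trough -146.97804347180468 0.6746164080702187
215 [153, 162, 163, 170, 171]
240 [154, 162, 163, 170, 171]
320 [154, 162, 163, 170, 171]
345 [116, 129, 136, 143, 162, 163, 170, 171, 174, 183, 184]
row 60 [177, 178, 179, 185, 186, 191, 193, 197, 364, 365, 366, 370, 372, 377, 378, 385, 386]
row 100 [180, 182, 187, 188, 199, 348, 361, 363, 364, 375, 376, 382, 383]
row 150 [183, 184, 190, 191, 201, 202, 257, 264, 267, 280, 343, 359, 360, 361, 372, 373, 379, 380]
row 165 [183, 184, 185, 268, 269, 294, 295, 378, 379]
215 [148, 157]
240 [149, 150, 157, 165, 166]
320 [148, 157, 165]
345 [149, 150, 157, 169]
row 60 [167, 168, 171, 172, 180, 181, 192, 193, 368, 369, 382, 385, 398, 399]
row 100 [170, 171, 174, 176, 177, 178, 180, 183, 184, 195, 196, 364, 366, 367, 379, 384, 395, 396]
row 150 [174, 175, 187, 188, 206, 209, 210, 223, 226, 240, 243, 291, 293, 308, 310, 325, 327, 342, 344, 361, 362, 363, 375, 376, 390, 391, 392]
row 165 [175, 176, 264, 265, 297, 389, 390]
```

The image shows the rear rim about 16 mm closer to the camera, so the contact turned the scoop roughly 18° nose-up in the grip. I'll back up and forward, then loosen the grip so the lip droops onto the near floor. From there I can lower and advance so that it rotates flat.

```bash
G() { grep -E "time|ee_pos|force|width" | tr '\n' ' '; echo; }
python3 -m crank '[{"grip":0.005,"x":0,"y":0,"z":-0.01,"yaw":0},{"grip":0.005,"x":0.004,"y":0,"z":-0.02,"yaw":0},{"grip":0.005,"x":0.012,"y":0,"z":-0.031,"yaw":0},{"grip":0.005,"x":0.02,"y":0,"z":-0.031,"yaw":0},{"grip":0.005,"x":0.022,"y":0,"z":-0.031,"yaw":0}]' 60|G
cat > pitch.py <<'E'
from tr import *
def rim():
    im,m=snap("wrist");g=im.max(2);s=state();p=np.array(s['ee_pos'])
    C=np.array([570.8,-306.3]);a=np.radians(10.8);U=np.array([np.cos(a),np.sin(a)]);V=np.array([-U[1],U[0]])
    d=p[:2]-C
    yaw=np.radians(s['ee_rot'][2]);c,sn=np.cos(yaw),np.sin(yaw)
    print('t',s['time_s'],'tcp in trough',d@U,d@V,'z',p[2],'F',s['force'])
    # predicted rear rim px per pitch (nose-down positive)
    for th in range(-30,61,10):
        t=np.radians(th);r=lambda x,z:((x+95.6)*np.cos(t)+(z-60.3)*np.sin(t),(z-60.3)*np.cos(t)-(x+95.6)*np.sin(t))
        P=[]
        for x,y,z in((-48,52,32),(-48,-52,32),(47,52,0),(47,-52,0)):
            X,Z=r(x,z);P.append([p[0]+c*X-sn*y,p[1]+sn*X+c*y,p[2]+5+Z])
        q=proj(m,P);print(th,q.round(0).astype(int).tolist())
    return im,g
def edges(g,cols,rows):
    for c in cols: print('col',c,[int(r) for r in np.where(np.abs(np.diff(g[:230,c].astype(int)))>35)[0]])
    for r in rows: print('row',r,[int(x) for x in np.where(np.abs(np.diff(g[r,100:460].astype(int)))>35)[0]+100])
E
python3 -m crank '[{"grip":0.005,"x":0,"y":0,"z":0,"yaw":0},{"grip":0.005,"x":0,"y":0,"z":0,"yaw":0},{"grip":0.005,"x":0,"y":0,"z":0,"yaw":0},{"grip":0.005,"x":0,"y":0,"z":0,"yaw":0},{"grip":0.005,"x":0,"y":0,"z":0,"yaw":0}]' 8|G
python3 -m crank '[{"grip":0.005,"x":0,"y":0,"z":0,"yaw":0},{"grip":0.005,"x":0,"y":0,"z":0,"yaw":0},{"grip":0.005,"x":0,"y":0,"z":0,"yaw":0},{"grip":0.005,"x":0,"y":0,"z":0,"yaw":0},{"grip":0.005,"x":0,"y":0,"z":0,"yaw":0}]' 5|G
python3 -c "
from pitch import *
im,g=rim();edges(g,(215,240,320,345),(130,150,165,180))"
```

```text
time_s: 11.02 ee_pos: [450.1, -329.6, 106.9] force: [0.9, -0.7, -1.3] gripper_width: 17.5 gripper_force: 60.0 
time_s: 11.43 ee_pos: [448.2, -329.3, 106.0] force: [-0.4, 0.7, -1.2] gripper_width: 18.3 gripper_force: 8.0 
time_s: 11.85 ee_pos: [448.6, -329.4, 106.4] force: [-0.3, 0.3, -1.9] gripper_width: 17.8 gripper_force: 5.0 
t 11.9 tcp in trough -124.31725202535628 0.18004689921282024 z 106.40685865860927 F [ 0.2  0.2 -1. ]
-30 [[169, 165], [393, 164], [130, -110], [431, -110]]
-20 [[176, 164], [386, 164], [157, -72], [404, -72]]
-10 [[182, 166], [380, 166], [177, -35], [385, -35]]
0 [[187, 172], [375, 172], [191, 0], [371, 0]]
10 [[192, 179], [371, 179], [202, 34], [360, 34]]
20 [[195, 188], [367, 188], [210, 65], [353, 65]]
30 [[198, 199], [364, 199], [216, 96], [347, 96]]
40 [[201, 211], [362, 211], [221, 125], [342, 125]]
50 [[203, 223], [360, 223], [224, 153], [339, 153]]
60 [[204, 237], [359, 237], [226, 180], [337, 180]]
col 215 [19, 167, 214]
col 240 [24, 25, 33, 160, 214]
col 320 [16, 162]
col 345 [7, 17, 18, 30, 37, 43, 51, 52, 205, 214, 215]
row 130 [187, 188, 201, 202, 210, 337, 352, 361, 362, 367, 371, 376, 377]
row 150 [188, 189, 190, 193, 194, 195, 201, 210, 336, 351, 352, 353, 361, 362, 374, 375]
row 165 [190, 209, 210, 270, 294, 350, 352, 353, 362, 363, 373, 374]
row 180 [191, 209, 210, 268, 269, 294, 353, 362, 363, 364, 373]
```

Run:
```python
from pitch import *
im,m=snap("wrist","w10.png");g=im.max(2).astype(int)
C=np.array([570.8,-306.3]);a=np.radians(10.8);U=np.array([np.cos(a),np.sin(a)]);V=np.array([-U[1],U[0]])
for x in(-114,-108,-60,-20,0): print(x,proj(m,[np.r_[C+x*U+y*V,z] for y,z in((62,43),(56,43),(56,6),(-56,6),(-56,43),(-62,43))]).round(0).astype(int).tolist())
for c in(218,235,255,310,328): print(c,[(i,int(g[i,c-3:c+4].mean())) for i in range(140,226,4)])
print('281',[(i,int(g[i,278:285].mean())) for i in range(60,260,8)])
print([(i,int(g[i,230:250].mean())) for i in range(0,140,6)])
```

```text
-114 [[193, 215], [202, 215], [212, 202], [351, 202], [362, 215], [370, 215]]
-108 [[192, 207], [201, 207], [212, 195], [351, 195], [362, 207], [371, 207]]
-60 [[187, 137], [196, 137], [208, 134], [355, 134], [367, 137], [376, 137]]
-20 [[183, 72], [192, 72], [206, 79], [358, 79], [371, 72], [380, 72]]
0 [[181, 38], [190, 38], [204, 49], [359, 49], [373, 38], [382, 38]]
218 [(140, 245), (144, 244), (148, 246), (152, 246), (156, 246), (160, 242), (164, 245), (168, 229), (172, 180), (176, 182), (180, 179), (184, 159), (188, 158), (192, 90), (196, 95), (200, 85), (204, 84), (208, 129), (212, 123), (216, 31), (220, 26), (224, 24)]
235 [(140, 245), (144, 245), (148, 247), (152, 246), (156, 246), (160, 239), (164, 188), (168, 185), (172, 183), (176, 185), (180, 181), (184, 161), (188, 160), (192, 93), (196, 96), (200, 88), (204, 86), (208, 131), (212, 124), (216, 33), (220, 30), (224, 27)]
255 [(140, 245), (144, 245), (148, 247), (152, 247), (156, 247), (160, 240), (164, 186), (168, 182), (172, 184), (176, 186), (180, 183), (184, 164), (188, 160), (192, 135), (196, 94), (200, 89), (204, 87
[... 444 characters left out ...]
4), (180, 180), (184, 161), (188, 159), (192, 91), (196, 96), (200, 86), (204, 84), (208, 132), (212, 125), (216, 37), (220, 36), (224, 32)]
281 [(60, 236), (68, 243), (76, 243), (84, 244), (92, 247), (100, 243), (108, 246), (116, 244), (124, 245), (132, 245), (140, 245), (148, 247), (156, 247), (164, 245), (172, 183), (180, 64), (188, 56), (196, 50), (204, 42), (212, 36), (220, 30), (228, 27), (236, 22), (244, 19), (252, 19)]
[(0, 245), (6, 245), (12, 245), (18, 244), (24, 196), (30, 114), (36, 231), (42, 233), (48, 234), (54, 234), (60, 234), (66, 245), (72, 244), (78, 244), (84, 244), (90, 246), (96, 243), (102, 244), (108, 246), (114, 243), (120, 243), (126, 246), (132, 244), (138, 244)]
```

The rear rim at row 191, the lip edge at row 64 and the handle root at row 178 all fit a scoop about 22° nose-down with its lip on the floor. Now I'll lower and advance at a moderate grip so it turns flat.

```bash
G() { grep -E "time|ee_pos|force|width" | tr '\n' ' '; echo; }
python3 -m crank '[{"grip":0.005,"x":0.001,"y":0,"z":0.005,"yaw":0},{"grip":0.005,"x":0.002,"y":0,"z":0.01,"yaw":0},{"grip":0.005,"x":0.003,"y":0,"z":0.015,"yaw":0},{"grip":0.005,"x":0.004,"y":0,"z":0.02,"yaw":0},{"grip":0.005,"x":0.005,"y":0,"z":0.025,"yaw":0}]' 20|G
python3 -m crank '[{"grip":0.005,"x":0.001,"y":0,"z":0.005,"yaw":0},{"grip":0.005,"x":0.002,"y":0,"z":0.01,"yaw":0},{"grip":0.005,"x":0.003,"y":0,"z":0.014,"yaw":0},{"grip":0.005,"x":0.003,"y":0,"z":0.018,"yaw":0},{"grip":0.005,"x":0.003,"y":0,"z":0.018,"yaw":0}]' 20|G
python3 -c "
from pitch import *
im,g=rim();g=g.astype(int)
for c in(235,255,310,328): print(c,[(i,int(g[i,c-3:c+4].mean())) for i in range(148,226,4)])
edges(g,(),(150,165))"
```

```text
time_s: 12.37 ee_pos: [453.7, -328.7, 81.3] force: [-2.7, -0.5, 3.8] gripper_width: 18.0 gripper_force: 20.0 
time_s: 12.78 ee_pos: [456.5, -327.7, 62.2] force: [-0.2, -1.4, -1.1] gripper_width: 17.8 gripper_force: 20.0 
t 12.8333 tcp in trough -116.35652305382926 0.6076376944093866 z 62.40859459312918 F [ 0.2 -0.1 -1.7]
-30 [[169, 165], [392, 165], [129, -110], [431, -110]]
-20 [[176, 164], [386, 164], [157, -72], [404, -72]]
-10 [[182, 167], [380, 166], [177, -35], [385, -35]]
0 [[187, 172], [375, 172], [191, 0], [371, 0]]
10 [[191, 179], [371, 179], [202, 34], [360, 34]]
20 [[195, 189], [367, 189], [210, 65], [353, 65]]
30 [[198, 199], [364, 199], [216, 96], [347, 96]]
40 [[201, 211], [362, 211], [220, 125], [342, 125]]
50 [[202, 224], [360, 224], [224, 153], [339, 153]]
60 [[204, 237], [359, 237], [226, 180], [337, 180]]
235 [(148, 244), (152, 244), (156, 196), (160, 153), (164, 149), (168, 243), (172, 198), (176, 140), (180, 137), (184, 134), (188, 135), (192, 133), (196, 131), (200, 131), (204, 129), (208, 129), (212, 126), (216, 127), (220, 126), (224, 76)]
255 [(148, 244), (1
[... 170 characters left out ...]
, 129), (212, 127), (216, 126), (220, 126), (224, 76)]
310 [(148, 244), (152, 244), (156, 174), (160, 153), (164, 151), (168, 243), (172, 196), (176, 170), (180, 136), (184, 133), (188, 133), (192, 132), (196, 130), (200, 129), (204, 127), (208, 126), (212, 125), (216, 124), (220, 124), (224, 74)]
328 [(148, 244), (152, 244), (156, 174), (160, 153), (164, 150), (168, 243), (172, 192), (176, 138), (180, 137), (184, 136), (188, 134), (192, 133), (196, 132), (200, 132), (204, 129), (208, 128), (212, 128), (216, 126), (220, 126), (224, 74)]
row 150 [167, 183, 184, 190, 191, 201, 202, 267, 271, 343, 360, 372, 373, 379, 380, 398, 399]
row 165 [168, 184, 185, 268, 294, 295, 378, 379, 396, 397, 398]
```

The scoop is flat (rear rim at row ~173, centred to 0.5 px). I'll push forward at full grip.

```bash
G() { grep -E "time|ee_pos|force|width" | tr '\n' ' '; echo; }
python3 -m crank '[{"grip":0.005,"x":0,"y":0,"z":0.0005,"yaw":0},{"grip":0.005,"x":0.002,"y":0,"z":0.001,"yaw":0},{"grip":0.005,"x":0.006,"y":0,"z":0.001,"yaw":0},{"grip":0.005,"x":0.01,"y":0,"z":0.001,"yaw":0},{"grip":0.005,"x":0.015,"y":0,"z":0.001,"yaw":0}]' 60|G
python3 -m crank '[{"grip":0.005,"x":0.005,"y":0,"z":0,"yaw":0},{"grip":0.005,"x":0.01,"y":0,"z":0,"yaw":0},{"grip":0.005,"x":0.015,"y":0,"z":0,"yaw":0},{"grip":0.005,"x":0.02,"y":0,"z":0,"yaw":0},{"grip":0.005,"x":0.025,"y":0,"z":0,"yaw":0}]'|G
python3 -m crank '[{"grip":0.005,"x":0.005,"y":0,"z":0,"yaw":0},{"grip":0.005,"x":0.01,"y":0,"z":0,"yaw":0},{"grip":0.005,"x":0.015,"y":0,"z":0,"yaw":0},{"grip":0.005,"x":0.02,"y":0,"z":0,"yaw":0},{"grip":0.005,"x":0.025,"y":0,"z":0,"yaw":0}]'|G
python3 -c "
from pitch import *
im,g=rim();cv2.imwrite('pics/w11.png',im[:,:,::-1]);g=g.astype(int)
for c in(235,255,310,328): print(c,[(i,int(g[i,c-3:c+4].mean())) for i in range(148,226,6)])
edges(g,(),(150,165))"|grep -v '\[\['
```

```text
time_s: 13.25 ee_pos: [471.5, -324.9, 62.2] force: [-0.3, 1.1, -1.3] gripper_width: 17.8 gripper_force: 60.0 
time_s: 13.67 ee_pos: [496.3, -320.2, 62.2] force: [-0.9, 0.0, -1.7] gripper_width: 18.0 gripper_force: 60.0 
time_s: 14.08 ee_pos: [520.7, -315.6, 62.3] force: [-0.6, -0.5, -2.8] gripper_width: 17.8 gripper_force: 60.0 
t 14.1333 tcp in trough -49.80606836559814 0.11218815453447066 z 62.26525464039273 F [ 0.9 -0.6 -2.5]
235 [(148, 244), (154, 242), (160, 154), (166, 229), (172, 198), (178, 140), (184, 137), (190, 135), (196, 133), (202, 132), (208, 131), (214, 129), (220, 128)]
255 [(148, 244), (154, 198), (160, 152), (166, 229), (172, 199), (178, 136), (184, 136), (190, 133), (196, 132), (202, 130), (208, 128), (214, 126), (220, 126)]
310 [(148, 244), (154, 234), (160, 153), (166, 229), (172, 199), (178, 135), (184, 135), (190, 132), (196, 130), (202, 130), (208, 126), (214, 125), (220, 124)]
328 [(148, 244), (154, 224), (160, 154), (166, 229), (172, 194), (178, 138), (184, 137), (190, 134), (196, 133), (202, 131), (208, 128), (214, 129), (220, 126)]
row 150 [166, 167, 183, 184, 190, 191, 201, 202, 267, 273, 343, 360, 372, 379, 380, 398, 399]
row 165 [167, 168, 185, 186, 268, 294, 295, 378, 379, 396, 397]
```

```bash
G() { grep -E "time|ee_pos|force|width" | tr '\n' ' '; echo; }
python3 -m crank '[{"grip":0.005,"x":0.002,"y":0,"z":0.001,"yaw":0},{"grip":0.005,"x":0.005,"y":0,"z":0.0015,"yaw":0},{"grip":0.005,"x":0.008,"y":0,"z":0.0015,"yaw":0},{"grip":0.005,"x":0.011,"y":0,"z":0.0015,"yaw":0},{"grip":0.005,"x":0.013,"y":0,"z":0.0015,"yaw":0}]' 60|G
python3 -m crank '[{"grip":0.005,"x":0.001,"y":0,"z":0,"yaw":0},{"grip":0.005,"x":0.002,"y":0,"z":0,"yaw":0},{"grip":0.005,"x":0.003,"y":0,"z":0,"yaw":0},{"grip":0.005,"x":0.004,"y":0,"z":0,"yaw":0},{"grip":0.005,"x":0.004,"y":0,"z":0,"yaw":0}]'|G
python3 - <<'E'
from tr import *
C=np.array([570.8,-306.3]);a=np.radians(10.8);U=np.array([np.cos(a),np.sin(a)]);V=np.array([-U[1],U[0]])
s=state();d=np.array(s['ee_pos'])[:2]-C;print(d@U,d@V,s['force'])
for n in("side","scene","wrist"):
    im,m=snap(n,n+'12.png')
    q=proj(m,[np.r_[C+x*U+y*V,20] for x,y in((-108,-56),(-108,56),(108,56),(108,-56))]).astype(int);print(n,q.tolist())
    g=im.min(2); mk=np.zeros_like(g);cv2.fillPoly(mk,[q],1)
    h=[int(v) for v in np.percentile(g[mk>0],[5,25,50,75,95])];print(h)
    b=((g>225)&(mk>0)).astype(np.uint8)
    n_,l,st,ce=cv2.connectedComponentsWithStats(b)
    for i in range(1,n_):
        if st[i,4]>12: print('blob',st[i].tolist(),onz(m,[ce[i]],25)[0])
E
```

```text
time_s: 14.55 ee_pos: [533.6, -313.6, 61.7] force: [-4.3, -0.8, 5.2] gripper_width: 18.0 gripper_force: 60.0 
time_s: 14.97 ee_pos: [537.3, -312.9, 61.7] force: [-4.5, -0.6, 6.1] gripper_width: 17.7 gripper_force: 60.0 
-34.102651280646924 -0.22517709099952402 [-4.5 -0.6  6.1]
side [[372, 308], [338, 281], [394, 244], [428, 266]]
[51, 85, 156, 202, 235]
blob [402, 260, 22, 20, 158] [ 643.7 -334.1   25. ]
blob [347, 279, 36, 25, 221] [ 485.4 -330.7   25. ]
scene [[366, 188], [346, 202], [296, 177], [316, 165]]
[46, 103, 121, 137, 245]
blob [314, 165, 6, 4, 15] [ 678.1 -331.1   25. ]
blob [301, 169, 12, 8, 36] [ 668.4 -277.3   25. ]
blob [321, 168, 5, 3, 13] [ 650.1 -336.8   25. ]
blob [311, 175, 16, 7, 67] [ 615.  -284.1   25. ]
wrist [[359, 337], [202, 337], [177, -6], [384, -6]]
[21, 53, 129, 240, 243]
blob [181, 0, 87, 171, 738] [ 604.2 -256.2   25. ]
blob [189, 0, 50, 42, 1770] [ 656.2 -253.6   25. ]
blob [238, 0, 11, 9, 48] [ 666.7 -267.5   25. ]
blob [246, 0, 51, 42, 1794] [ 661.8 -283.9   25. ]
blob [198, 0, 150, 157, 13582] [ 618.7 -288.8   25. ]
blob [319, 0, 50, 43, 1777] [ 669.1 -321.7   25. ]
blob [378, 17, 4, 31, 64] [ 667.3 -342.3   25. ]
blob [323, 50, 48, 52, 1925] [ 641.3 -329.9   25. ]
blob [297, 166, 76, 5, 317] [ 589.6 -334.2   25. ]
```

The wrist image gives four piece blobs at trough x ≈ 94, 94, 94 and 65. All four are inside the bowl's footprint, with the lip at the far wall. Next I'll tip the scoop nose-up about its rear edge by pressing the hand down and back.

```bash
G() { grep -E "time|ee_pos|force|width" | tr '\n' ' '; echo; }
python3 -m crank '[{"grip":0.005,"x":-0.002,"y":0,"z":0.003,"yaw":0},{"grip":0.005,"x":-0.004,"y":0,"z":0.005,"yaw":0},{"grip":0.005,"x":-0.006,"y":0,"z":0.007,"yaw":0},{"grip":0.005,"x":-0.008,"y":0,"z":0.01,"yaw":0},{"grip":0.005,"x":-0.01,"y":0,"z":0.012,"yaw":0}]' 40|G
python3 -m crank '[{"grip":0.005,"x":-0.002,"y":0,"z":0.002,"yaw":0},{"grip":0.005,"x":-0.004,"y":0,"z":0.004,"yaw":0},{"grip":0.005,"x":-0.006,"y":0,"z":0.007,"yaw":0},{"grip":0.005,"x":-0.008,"y":0,"z":0.009,"yaw":0},{"grip":0.005,"x":-0.009,"y":0,"z":0.011,"yaw":0}]' 40|G
cat > look.py <<'E'
from pitch import *
im,g=rim();g=im.min(2)
b=((g>225)).astype(np.uint8);b[230:]=0
b=cv2.erode(b,np.ones((3,3)))
n_,l,st,ce=cv2.connectedComponentsWithStats(b)
for i in range(1,n_):
    if st[i,4]>300: print('blob',st[i].tolist(),ce[i].round(0))
for c in(225,240,328): print(c,[(i,int(g[i,c-3:c+4].mean())) for i in range(130,200,5)])
edges(g,(),(130,150,))
E
python3 look.py
```

```text
time_s: 15.53 ee_pos: [529.1, -314.5, 51.8] force: [-2.7, 1.5, 15.8] gripper_width: 17.8 gripper_force: 40.0 
time_s: 15.95 ee_pos: [520.1, -316.3, 40.1] force: [-3.9, 1.4, 12.4] gripper_width: 17.6 gripper_force: 40.0 
t 16.0 tcp in trough -51.97606324922776 -0.3074233029286884 z 39.70413048012128 F [-3.4  1.3 12.4]
-30 [[170, 165], [392, 165], [132, -107], [430, -107]]
-20 [[176, 164], [386, 164], [158, -70], [403, -70]]
-10 [[182, 167], [380, 167], [178, -33], [384, -33]]
0 [[187, 172], [375, 172], [192, 2], [370, 2]]
10 [[192, 180], [370, 180], [202, 35], [360, 35]]
20 [[195, 189], [367, 189], [210, 67], [352, 67]]
30 [[198, 200], [364, 200], [216, 97], [346, 97]]
40 [[201, 211], [361, 211], [220, 126], [342, 126]]
50 [[203, 224], [360, 224], [224, 154], [338, 154]]
60 [[204, 237], [358, 237], [226, 181], [336, 181]]
blob [154, 0, 111, 158, 762] [187. 105.]
blob [179, 0, 178, 134, 17698] [261.  74.]
blob [299, 0, 111, 158, 662] [372. 112.]
blob [334, 12, 57, 55, 2240] [363.  39.]
blob [302, 163, 57, 19, 603] [327. 169.]
225 [(130, 234), (135, 159), (140, 146), (145, 145), (150, 138), (155, 242), (160, 192), (165, 220), (170, 219), (175, 218), (180, 218), (185, 135), (190, 134), (195, 131)]
240 [(130, 234), (135, 158), (140, 145), (145, 145), (150, 150), (155, 242), (160, 190), (165, 219), (170, 217), (175, 197), (180, 184), (185, 131), (190, 131), (195, 130)]
328 [(130, 237), (135, 157), (140, 144), (145, 146), (150, 141), (155, 242), (160, 194), (165, 237), (170, 236), (175, 133), (180, 134), (185, 133), (190, 131), (195, 131)]
row 130 [147, 148, 167, 176, 191, 192, 354, 395, 396, 415]
row 150 [149, 150, 170, 171, 179, 263, 384, 391, 392, 413]
```

```bash
cat > pc.py <<'E'
from pitch import *
def bodypts(th,im=None,m=None,zb=28):
    s=state();p=np.array(s['ee_pos']);yaw=np.radians(s['ee_rot'][2]);c,sn=np.cos(yaw),np.sin(yaw);t=np.radians(th)
    A=np.array([[np.cos(t),0,np.sin(t)],[0,1,0],[-np.sin(t),0,np.cos(t)]]); Rz=np.array([[c,-sn,0],[sn,c,0],[0,0,1]])
    Rb=Rz@A; ob=p+[0,0,5]-Rb@np.array([-95.6,0,60.3])
    g=cv2.GaussianBlur(im,(3,3),0).min(2)
    cs=cv2.HoughCircles(cv2.GaussianBlur(im.mean(2).astype(np.uint8),(5,5),1),cv2.HOUGH_GRADIENT,1,30,param1=60,param2=14,minRadius=18,maxRadius=36)
    cc,d=ray(m,cs[0,:,:2]); out=[]
    for (u,v,r),dd in zip(cs[0],d):
        o=Rb.T@(cc-ob);w=Rb.T@dd;k=(zb-o[2])/w[2];X=o+w*k
        if abs(X[0])<50 and abs(X[1])<52: print('circ',u,v,r,'body',X.round(0))
    print('corners',proj(m,[ob+Rb@np.array(q,float) for q in((-45,50,2),(-45,-50,2),(-15,36,28),(-15,-36,28))]).round(0).tolist())
if __name__=="__main__":
    import sys
    im,m=snap("wrist","pc.png");print(state()['time_s']);bodypts(float(sys.argv[1]),im,m)
E
python3 pc.py -20
```

```text
16.05
circ 365.5 45.5 34.3 body [  5. -35.  28.]
corners [[192.0, 134.0], [370.0, 134.0], [201.0, 94.0], [361.0, 94.0]]
```

The one piece I can see, at body (5,-35), hasn't slid at 20°. I'll tilt to about 30°.

```bash
G() { grep -E "time|ee_pos|force|width" | tr '\n' ' '; echo; }
python3 -m crank '[{"grip":0.005,"x":-0.001,"y":0,"z":0.003,"yaw":0},{"grip":0.005,"x":-0.002,"y":0,"z":0.005,"yaw":0},{"grip":0.005,"x":-0.004,"y":0,"z":0.007,"yaw":0},{"grip":0.005,"x":-0.005,"y":0,"z":0.009,"yaw":0},{"grip":0.005,"x":-0.006,"y":0,"z":0.011,"yaw":0}]' 40|G
python3 pc.py -30; python3 look.py | grep -v '\[\['
```

```text
time_s: 16.47 ee_pos: [513.7, -317.5, 28.7] force: [-4.9, 1.3, 11.5] gripper_width: 17.6 gripper_force: 40.0 
16.5167
circ 363.5 61.5 35.4 body [ -2. -31.  28.]
circ 383.5 116.5 24.1 body [-25. -44.  28.]
circ 296.5 29.5 21.0 body [ 9. -6. 28.]
corners [[186.0, 125.0], [376.0, 125.0], [192.0, 94.0], [370.0, 94.0]]
t 16.5667 tcp in trough -58.33461398020404 -0.30466870545402164 z 28.35790343958106 F [-3.3  0.3  8.6]
blob [134, 0, 131, 156, 1211] [179. 106.]
blob [151, 0, 68, 27, 1286] [189.  10.]
blob [233, 0, 69, 30, 1484] [269.  12.]
blob [336, 0, 69, 28, 1363] [372.  11.]
blob [299, 0, 134, 156, 1070] [381. 110.]
blob [174, 8, 183, 114, 11357] [252.  80.]
blob [135, 35, 17, 152, 372] [143. 111.]
blob [336, 50, 60, 58, 2684] [366.  79.]
blob [180, 160, 66, 29, 1125] [219. 170.]
blob [303, 160, 62, 29, 1246] [330. 171.]
225 [(130, 183), (135, 189), (140, 187), (145, 172), (150, 238), (155, 243), (160, 233), (165, 232), (170, 232), (175, 231), (180, 231), (185, 231), (190, 148), (195, 148)]
240 [(130, 183), (135, 188), (140, 186), (145, 185), (150, 238), (155, 242), (160, 232), (165, 231), (170, 231), (175, 231), (180, 231), (185, 228), (190, 175), (195, 144)]
328 [(130, 183), (135, 186), (140, 186), (145, 185), (150, 239), (155, 243), (160, 248), (165, 247), (170, 246), (175, 246), (180, 182), (185, 170), (190, 152), (195, 151)]
row 130 [136, 137, 158, 167, 168, 404, 405, 425, 426, 427]
row 150 [138, 139, 144, 162, 163, 265, 266, 297, 298, 399, 400, 423, 424]
```

```bash
G() { grep -E "time|ee_pos|force|width" | tr '\n' ' '; echo; }
python3 -m crank '[{"grip":0.005,"x":0,"y":0,"z":0.001,"yaw":0},{"grip":0.005,"x":0,"y":0,"z":0.002,"yaw":0},{"grip":0.005,"x":-0.001,"y":0,"z":0.003,"yaw":0},{"grip":0.005,"x":-0.001,"y":0,"z":0.003,"yaw":0},{"grip":0.005,"x":-0.001,"y":0,"z":0.003,"yaw":0}]' 40|G
python3 look.py | grep -E '^t|blob'
```

```text
time_s: 16.98 ee_pos: [512.2, -317.8, 25.3] force: [-5.1, -0.2, 9.5] gripper_width: 17.8 gripper_force: 40.0 
t 17.0333 tcp in trough -59.72688739306517 -0.26093928745325423 z 25.283304381195702 F [-4.3  0.8  8.8]
blob [128, 0, 136, 156, 1219] [178. 109.]
blob [162, 0, 169, 95, 9953] [241.  34.]
blob [335, 0, 67, 63, 3294] [370.  31.]
blob [300, 0, 137, 156, 1074] [381. 114.]
blob [132, 44, 17, 142, 357] [140. 115.]
blob [247, 80, 59, 52, 2332] [276. 107.]
blob [176, 83, 59, 51, 2297] [205. 108.]
blob [334, 83, 59, 51, 2202] [364. 109.]
blob [178, 160, 70, 30, 1248] [218. 170.]
blob [304, 160, 62, 30, 1347] [331. 171.]
```

All four pieces now sit at the back of the nose-up bowl, with blobs at (205,108), (276,107), (364,109) and (370,31). I'll lift slowly and check.

```bash
G() { grep -E "time|ee_pos|force|width" | tr '\n' ' '; echo; }
python3 -m crank '[{"grip":0.005,"x":0,"y":0,"z":0,"yaw":0},{"grip":0.005,"x":0,"y":0,"z":-0.002,"yaw":0},{"grip":0.005,"x":0,"y":0,"z":-0.006,"yaw":0},{"grip":0.005,"x":0,"y":0,"z":-0.012,"yaw":0},{"grip":0.005,"x":0,"y":0,"z":-0.02,"yaw":0}]' 60|G
python3 -m crank '[{"grip":0.005,"x":0,"y":0,"z":-0.01,"yaw":0},{"grip":0.005,"x":0,"y":0,"z":-0.02,"yaw":0},{"grip":0.005,"x":0,"y":0,"z":-0.032,"yaw":0},{"grip":0.005,"x":0,"y":0,"z":-0.046,"yaw":0},{"grip":0.005,"x":0,"y":0,"z":-0.06,"yaw":0}]' 60|G
python3 look.py | grep -E '^t|blob'
python3 -m crank '[{"grip":0.005,"x":0,"y":0,"z":-0.015,"yaw":0},{"grip":0.005,"x":0,"y":0,"z":-0.035,"yaw":0},{"grip":0.005,"x":0,"y":0,"z":-0.06,"yaw":0},{"grip":0.005,"x":0,"y":0,"z":-0.085,"yaw":0},{"grip":0.005,"x":0,"y":0,"z":-0.105,"yaw":0}]' 60|G
python3 look.py | grep -E '^t|blob'
python3 - <<'E'
from tr import *
im,m=snap("scene","sc1.png")
hsv=cv2.cvtColor(im,cv2.COLOR_RGB2HSV)
y=((hsv[...,1]>60)&(hsv[...,2]>100)&(hsv[...,0]>20)&(hsv[...,0]<40)).astype(np.uint8)
y=cv2.morphologyEx(y,cv2.MORPH_CLOSE,np.ones((7,7)))
c=max(cv2.findContours(y,0,1)[0],key=cv2.contourArea);print(cv2.boundingRect(c))
h=cv2.convexHull(c).reshape(-1,2)
P=onz(m,h,95);
up=h[:,1]<np.median(h[:,1])
# fit circle radius free to upper-rim points (on z=95)
x,yv=P[up][:,0],P[up][:,1];A=np.c_[2*x,2*yv,np.ones(len(x))];s=np.linalg.lstsq(A,x**2+yv**2,rcond=None)[0];print(s[:2],np.sqrt(s[2]+s[0]**2+s[1]**2))
E
```

```text
time_s: 17.45 ee_pos: [511.0, -316.8, 43.2] force: [-0.8, -0.2, -2.5] gripper_width: 18.0 gripper_force: 60.0 
time_s: 17.87 ee_pos: [511.5, -317.4, 105.2] force: [-0.3, -1.0, -2.6] gripper_width: 17.6 gripper_force: 60.0 
t 17.9167 tcp in trough -58.81710714037999 -1.100644281816279 z 108.39016914114086 F [ 0.3 -0.8 -0.1]
blob [129, 0, 136, 156, 1201] [179. 108.]
blob [163, 0, 167, 94, 10063] [241.  34.]
blob [334, 0, 68, 64, 3322] [369.  32.]
blob [300, 0, 136, 156, 1047] [380. 115.]
blob [539, 4, 21, 37, 439] [547.  19.]
blob [247, 81, 59, 51, 2311] [277. 107.]
blob [176, 83, 59, 51, 2262] [205. 108.]
blob [334, 83, 59, 51, 2209] [364. 109.]
blob [513, 96, 38, 55, 1494] [531. 124.]
blob [323, 160, 17, 69, 901] [331. 193.]
time_s: 18.33 ee_pos: [511.8, -317.5, 211.1] force: [1.0, -0.4, -2.7] gripper_width: 17.4 gripper_force: 60.0 
t 18.3833 tcp in trough -58.46114312100676 -1.449632425744712 z 215.31662032485207 F [ 1.4 -0.5 -0.1]
blob [163, 0, 168, 95, 9893] [241.  34.]
blob [334, 0, 67, 58, 2910] [369.  29.]
blob [300, 0, 136, 156, 957] [378. 116.]
blob [133, 18, 131, 138, 985] [186. 120.]
blob [451, 39, 23, 32, 422] [460.  52.]
blob [247, 81, 59, 47, 2099] [277. 105.]
blob [176, 84, 58, 46, 1989] [205. 107.]
blob [335, 84, 57, 46, 1931] [365. 107.]
blob [437, 102, 19, 36, 497] [446. 119.]
blob [303, 160, 19, 66, 1068] [312. 192.]
(236, 185, 81, 66)
[487.6 -15.3] 117.03480469891105
```

All four pieces are still in the bowl after lifting. I'll carry them to the basket, whose centre is (489,-16) with a 117 mm rim radius (235 wide, as given).

```bash
G() { grep -E "time|ee_pos|force|width" | tr '\n' ' '; echo; }
python3 -m crank '[{"grip":0.005,"x":0,"y":-0.004,"z":0,"yaw":0},{"grip":0.005,"x":0,"y":-0.013,"z":0,"yaw":0},{"grip":0.005,"x":-0.002,"y":-0.028,"z":0,"yaw":0},{"grip":0.005,"x":-0.004,"y":-0.048,"z":0,"yaw":0},{"grip":0.005,"x":-0.006,"y":-0.07,"z":0,"yaw":0}]' 60|G
python3 -m crank '[{"grip":0.005,"x":-0.003,"y":-0.024,"z":0,"yaw":0},{"grip":0.005,"x":-0.006,"y":-0.048,"z":0,"yaw":0},{"grip":0.005,"x":-0.009,"y":-0.072,"z":0,"yaw":0},{"grip":0.005,"x":-0.012,"y":-0.096,"z":0,"yaw":0},{"grip":0.005,"x":-0.015,"y":-0.12,"z":0,"yaw":0}]' 60|G
python3 -m crank '[{"grip":0.005,"x":-0.003,"y":-0.024,"z":0,"yaw":0},{"grip":0.005,"x":-0.006,"y":-0.048,"z":0,"yaw":0},{"grip":0.005,"x":-0.009,"y":-0.072,"z":0,"yaw":0},{"grip":0.005,"x":-0.012,"y":-0.091,"z":0,"yaw":0},{"grip":0.005,"x":-0.015,"y":-0.103,"z":0,"yaw":0}]' 60|G
python3 -m crank '[{"grip":0.005,"x":0,"y":-0.005,"z":0.002,"yaw":0},{"grip":0.005,"x":0,"y":-0.007,"z":0.007,"yaw":0},{"grip":0.005,"x":0,"y":-0.007,"z":0.014,"yaw":0},{"grip":0.005,"x":0,"y":-0.007,"z":0.021,"yaw":0},{"grip":0.005,"x":0,"y":-0.007,"z":0.026,"yaw":0}]' 60|G
python3 look.py | grep -E '^t|blob'; python3 -c "
from h import *
print(state()['ee_pos'])"
```

```text
time_s: 18.85 ee_pos: [491.0, -248.2, 206.4] force: [0.6, -0.4, -2.7] gripper_width: 17.4 gripper_force: 60.0 
time_s: 19.27 ee_pos: [453.1, -132.5, 206.8] force: [0.4, 0.2, -2.7] gripper_width: 17.9 gripper_force: 60.0 
time_s: 19.68 ee_pos: [418.6, -34.1, 207.1] force: [0.3, -0.4, -2.6] gripper_width: 17.8 gripper_force: 60.0 
time_s: 20.1 ee_pos: [419.5, -30.1, 181.4] force: [-0.6, -0.3, -3.3] gripper_width: 17.8 gripper_force: 60.0 
t 20.15 tcp in trough -97.36273086477335 299.8389210064858 z 180.743098355635 F [-1.2 -1.1 -4.8]
blob [129, 0, 135, 156, 1174] [179. 109.]
blob [163, 0, 162, 95, 9481] [238.  33.]
blob [326, 0, 68, 63, 3234] [361.  31.]
blob [300, 0, 136, 156, 1056] [380. 114.]
blob [247, 81, 59, 49, 2249] [276. 106.]
blob [173, 83, 58, 50, 2178] [202. 108.]
blob [333, 83, 58, 49, 2163] [363. 108.]
blob [547, 138, 13, 62, 367] [554. 174.]
blob [304, 160, 44, 26, 557] [320. 170.]
[418.97761959 -30.01600712 180.74309836]
```

In position. I'll loosen the grip in steps so the scoop tips gradually, and track the pitch.

```bash
cat > rr.py <<'E'
from pitch import *
im,m=snap("wrist");g=im.max(2).astype(int)
s=state();print('t',s['time_s'],'z',round(s['ee_pos'][2],1))
# handle width rows & rim transitions on columns
for c in(240,320): 
    v=g[:240,c-3:c+4].mean(1); d=np.diff(v); print(c,[(int(i),int(d[i])) for i in np.where(abs(d)>18)[0] if i>60])
for r in(100,160): print('row',r,[int(x) for x in np.where(np.abs(np.diff(g[r,80:480]))>40)[0]+80])
E
H='[{"grip":0.005,"x":0,"y":0,"z":0,"yaw":0},{"grip":0.005,"x":0,"y":0,"z":0,"yaw":0},{"grip":0.005,"x":0,"y":0,"z":0,"yaw":0},{"grip":0.005,"x":0,"y":0,"z":0,"yaw":0},{"grip":0.005,"x":0,"y":0,"z":0,"yaw":0}]'; unset H
python3 rr.py
python3 -m crank '[{"grip":0.005,"x":0,"y":0,"z":-0.004,"yaw":0},{"grip":0.005,"x":0,"y":0,"z":-0.004,"yaw":0},{"grip":0.005,"x":0,"y":0,"z":-0.004,"yaw":0},{"grip":0.005,"x":0,"y":0,"z":-0.004,"yaw":0},{"grip":0.005,"x":0,"y":0,"z":-0.004,"yaw":0}]' 20 >/dev/null; python3 rr.py
python3 -m crank '[{"grip":0.005,"x":0,"y":0,"z":0,"yaw":0},{"grip":0.005,"x":0,"y":0,"z":0,"yaw":0},{"grip":0.005,"x":0,"y":0,"z":0,"yaw":0},{"grip":0.005,"x":0,"y":0,"z":0,"yaw":0},{"grip":0.005,"x":0,"y":0,"z":0,"yaw":0}]' 14 >/dev/null; python3 rr.py
```

```text
t 20.2 z 181.4
240 [(147, 37), (148, 26), (156, -19), (157, -35)]
320 [(77, 25), (78, 37), (83, -24), (84, -24), (147, 42), (148, 23), (156, -19), (158, 25), (168, -27), (170, 19), (197, -26), (198, -26)]
row 100 [117, 118, 132, 147, 171, 245, 304, 334, 392, 414, 422, 423, 426, 430, 436, 437]
row 160 [127, 128, 161, 242, 261, 301, 302, 329, 331, 332, 352, 415, 419, 423, 429, 430]
t 20.6667 z 187.0
240 [(120, 33), (148, 33), (157, -39), (170, -18)]
320 [(75, 18), (76, 38), (81, -18), (82, -18), (147, 24), (148, 32), (158, 26), (169, -24), (170, 19), (171, 20), (196, -22), (197, -24), (199, -19), (237, -19)]
row 100 [122, 123, 136, 150, 160, 246, 322, 390, 391, 412, 413, 419, 422, 423, 425, 431, 432]
row 160 [131, 132, 243, 244, 246, 261, 301, 328, 329, 330, 351, 412, 416, 420, 425, 426]
t 21.1333 z 186.8
240 [(133, -19), (170, -25), (171, -24), (172, -18), (173, -22), (175, 22), (176, 42), (177, 41), (178, 18), (183, -34), (184, -44)]
320 [(121, -20), (122, -31), (123, -26), (124, -20), (132, 23), (133, 26), (176, 22), (177, 41), (182, -19), (184, 22), (185, 30), (195, -20), (196, -19), (197, -26), (198, -21)]
row 100 [122, 123, 136, 188, 195, 205, 296, 305, 308, 355, 357, 358, 367, 368, 374, 375, 419, 420, 423, 426, 432, 433]
row 160 [132, 188, 189, 195, 196, 201, 202, 245, 250, 253, 255, 256, 298, 300, 304, 317, 318, 360, 361, 367, 368, 374, 412, 413, 416, 420, 421, 426]
```

The scoop is now about 16° nose-down. I'll continue the same way.

```bash
python3 -m crank '[{"grip":0.005,"x":0,"y":0,"z":0,"yaw":0},{"grip":0.005,"x":0,"y":0,"z":0,"yaw":0},{"grip":0.005,"x":0,"y":0,"z":0,"yaw":0},{"grip":0.005,"x":0,"y":0,"z":0,"yaw":0},{"grip":0.005,"x":0,"y":0,"z":0,"yaw":0}]' 11 |grep '^force'; python3 rr.py|head -3
python3 -m crank '[{"grip":0.005,"x":0,"y":0,"z":0,"yaw":0},{"grip":0.005,"x":0,"y":0,"z":0,"yaw":0},{"grip":0.005,"x":0,"y":0,"z":0,"yaw":0},{"grip":0.005,"x":0,"y":0,"z":0,"yaw":0},{"grip":0.005,"x":0,"y":0,"z":0,"yaw":0}]' 8 |grep '^force'; python3 rr.py|head -3
python3 -m crank '[{"grip":0.005,"x":0,"y":0,"z":0,"yaw":0},{"grip":0.005,"x":0,"y":0,"z":0,"yaw":0},{"grip":0.005,"x":0,"y":0,"z":0,"yaw":0},{"grip":0.005,"x":0,"y":0,"z":0,"yaw":0},{"grip":0.005,"x":0,"y":0,"z":0,"yaw":0}]' 5 |grep '^force'; python3 rr.py|head -3
```

```text
force: [-0.4, 0.6, -2.7]
t 21.6 z 186.8
240 [(133, -22), (170, -21), (171, -29), (172, -18), (173, -20), (175, 23), (176, 44), (177, 40), (178, 18), (183, -32), (184, -41)]
320 [(121, -19), (122, -31), (123, -29), (132, 24), (133, 26), (176, 23), (177, 39), (182, -18), (184, 22), (185, 31), (196, -25), (197, -30)]
force: [0.2, -0.3, -2.2]
t 22.0667 z 186.8
240 [(73, -22), (75, 20), (91, -24), (92, -35), (94, 41), (151, 28), (152, 34), (153, -24), (155, -23), (213, -22), (214, -20)]
320 [(70, -25), (71, -21), (73, 22), (105, -37), (108, 27), (151, 30), (152, 29), (155, -32), (213, -22), (214, -21)]
force: [-1.4, -0.2, -0.8]
t 22.5333 z 186.9
240 [(61, -19), (67, 30), (68, 77), (73, -21), (92, -40), (94, 45), (121, -42), (124, 30), (125, 20), (152, -20), (153, -18), (211, 18), (216, -22), (217, -18)]
320 [(70, -21), (71, -21), (73, 27), (74, 21), (82, -29), (83, 32), (113, -82), (115, 80), (216, -23), (217, -18), (237, -21)]
```

Run:
```python
from tr import *
im,m=snap("wrist","w13.png");s=np.array(state()['force']);print(s)
hsv=cv2.cvtColor(im,cv2.COLOR_RGB2HSV);w=((hsv[...,1]<35)&(im.min(2)>180)).astype(np.uint8);w[235:]=0;w=cv2.morphologyEx(w,cv2.MORPH_OPEN,np.ones((5,5)))
n,l,st,ce=cv2.connectedComponentsWithStats(w)
for i in range(1,n):
    if st[i,4]>120: print(st[i].tolist(),onz(m,[ce[i]],25)[0].round(0))
g=im.max(2)
for r in range(140,212,10): print(r,[int(g[r,c:c+8].mean()) for c in range(200,365,8)])
im,m=snap("scene","sc2.png");hsv=cv2.cvtColor(im,cv2.COLOR_RGB2HSV);w=((hsv[...,1]<40)&(im.min(2)>150)).astype(np.uint8);w[:190]=0;w[252:]=0;w[:,:238]=0;w[:,316:]=0
n,l,st,ce=cv2.connectedComponentsWithStats(w)
for i in range(1,n):
    if st[i,4]>12: print('scene',st[i].tolist(),onz(m,[ce[i]],20)[0].round(0))
```

```text
[ 0.6  0.  -0.9]
[256, 22, 29, 26, 636] [563.   8.  25.]
[292, 25, 30, 30, 738] [565. -25.  25.]
[224, 31, 29, 30, 683] [549.  34.  25.]
[532, 50, 28, 152, 2396] [ 520. -280.   25.]
[207, 57, 153, 117, 10033] [502. -13.  25.]
[268, 182, 16, 11, 154] [429. -22.  25.]
140 [166, 163, 163, 231, 232, 232, 232, 232, 232, 232, 232, 231, 231, 232, 231, 231, 170, 162, 104, 199, 140]
150 [171, 175, 176, 233, 232, 232, 232, 231, 231, 231, 230, 230, 230, 229, 228, 228, 172, 169, 98, 197, 126]
160 [149, 140, 168, 189, 173, 175, 175, 187, 231, 209, 175, 173, 173, 173, 171, 214, 169, 168, 102, 181, 126]
170 [135, 102, 144, 167, 166, 167, 167, 167, 167, 167, 166, 166, 165, 165, 163, 204, 171, 161, 121, 176, 128]
180 [141, 93, 152, 166, 167, 167, 167, 167, 168, 170, 171, 167, 166, 165, 166, 174, 184, 166, 123, 157, 136]
190 [141, 86, 163, 167, 168, 168, 168, 168, 191, 232, 210, 168, 166, 166, 165, 165, 164, 164, 129, 139, 148]
200 [136, 86, 159, 161, 161, 161, 161, 162, 162, 162, 162, 163, 164, 163, 163, 163, 163, 162, 133, 120, 167]
210 [133, 108, 136, 136, 136, 136, 137, 136, 116, 43, 44, 73, 151, 139, 135, 136, 137, 137, 137, 112, 176]
scene [277, 194, 37, 36, 460] [ 516. -100.   20.]
scene [247, 208, 34, 22, 276] [542.   1.  20.]
```

```bash
python3 -m crank '[{"grip":0.005,"x":0,"y":0,"z":0,"yaw":0},{"grip":0.005,"x":0,"y":0,"z":0,"yaw":0},{"grip":0.005,"x":0,"y":0,"z":0,"yaw":0},{"grip":0.005,"x":0,"y":0,"z":0,"yaw":0},{"grip":0.005,"x":0,"y":0,"z":-0.004,"yaw":0}]' 3.5 |grep '^force'
python3 -m crank '[{"grip":0.005,"x":-0.002,"y":0,"z":-0.005,"yaw":0},{"grip":0.005,"x":-0.004,"y":0,"z":-0.01,"yaw":0},{"grip":0.005,"x":-0.006,"y":0,"z":-0.015,"yaw":0},{"grip":0.005,"x":-0.008,"y":0,"z":-0.02,"yaw":0},{"grip":0.005,"x":-0.01,"y":0,"z":-0.025,"yaw":0}]' 20 |grep '^force'
cat > cnt.py <<'E'
from tr import *
im,m=snap("wrist","w14.png");print(state()['ee_pos'])
hsv=cv2.cvtColor(im,cv2.COLOR_RGB2HSV);w=((hsv[...,1]<35)&(im.min(2)>180)).astype(np.uint8);w[235:]=0;w=cv2.morphologyEx(w,cv2.MORPH_OPEN,np.ones((5,5)))
n,l,st,ce=cv2.connectedComponentsWithStats(w)
for i in range(1,n):
    if st[i,4]>120: print(st[i].tolist(),onz(m,[ce[i]],25)[0].round(0))
cs=cv2.HoughCircles(cv2.GaussianBlur(im.mean(2).astype(np.uint8),(5,5),1),cv2.HOUGH_GRADIENT,1,20,param1=80,param2=14,minRadius=11,maxRadius=22)
for u,v,r in cs[0]:
    X=onz(m,[[u,v]],28)[0]
    if np.hypot(X[0]-489,X[1]+16)<90: print('circ',u,v,r,X.round(0),im[int(v),int(u)])
E
python3 cnt.py; python3 rr.py
```

```text
force: [-0.3, -0.2, -2.1]
force: [-0.1, 0.7, -1.3]
[410.  -31.5 217.4]
[512, 0, 48, 187, 6150] [ 549. -282.   25.]
[258, 19, 27, 24, 541] [563.   8.  25.]
[292, 22, 26, 28, 608] [565. -25.  25.]
[229, 28, 27, 27, 578] [549.  34.  25.]
[213, 53, 141, 126, 9844] [494. -16.  25.]
[269, 181, 16, 12, 150] [413. -25.  25.]
circ 241.5 40.5 13.6 [549.  34.  28.] [245 241 237]
circ 302.5 37.5 16.9 [562. -23.  28.] [244 243 241]
circ 275.5 35.5 19.2 [559.   3.  28.] [244 241 237]
circ 317.5 87.5 15.8 [520. -47.  28.] [246 247 247]
circ 368.5 92.5 15.8 [525. -98.  28.] [104 103  78]
t 23.5667 z 216.9
240 [(61, 43), (62, 48), (67, -32), (69, 20), (84, -21), (86, 21), (94, -26), (96, 31), (118, -26), (119, -30), (124, 30), (125, 21), (153, -20), (154, -19), (216, -23), (217, -18), (236, 29), (237, 31)]
320 [(73, -21), (76, 32), (103, -43), (104, -35), (105, 52), (106, 30), (123, -23), (155, -20), (211, 18), (216, -22), (231, 30), (232, 34), (233, 25), (234, 23), (238, -65)]
row 100 [137, 138, 149, 191, 192, 196, 249, 251, 300, 304, 307, 308, 329, 335, 347, 348, 349, 350, 353, 404, 405, 408, 413, 417, 418]
row 160 [150, 151, 210, 218, 260, 281, 320, 328, 343, 344, 352, 353, 358, 394, 396, 406, 407]
```

```bash
python3 -m crank '[{"grip":0.005,"x":-0.01,"y":0,"z":-0.02,"yaw":0},{"grip":0.005,"x":-0.03,"y":0,"z":-0.04,"yaw":0},{"grip":0.005,"x":-0.05,"y":0,"z":-0.06,"yaw":0},{"grip":0.005,"x":-0.07,"y":0,"z":-0.08,"yaw":0},{"grip":0.005,"x":-0.08,"y":0,"z":-0.1,"yaw":0}]' 60 |grep '^force'
python3 -m crank '[{"grip":0.005,"x":0,"y":0,"z":0,"yaw":0},{"grip":0.005,"x":0,"y":0,"z":0,"yaw":0},{"grip":0.005,"x":0,"y":0,"z":0,"yaw":0},{"grip":0.005,"x":0,"y":0,"z":0,"yaw":0},{"grip":0.005,"x":0,"y":0,"z":0,"yaw":0}]' 60 |grep '^force'
python3 cnt.py; python3 rr.py
```

```text
force: [0.9, -0.9, -1.3]
force: [0.7, -1.2, -2.0]
[331.5 -46.2 314.7]
[472, 0, 76, 117, 7005] [ 537. -303.   25.]
[282, 2, 26, 11, 193] [537. -22.  25.]
[240, 16, 100, 94, 4576] [469. -35.  25.]
[302, 16, 22, 23, 408] [519. -49.  25.]
[252, 29, 20, 12, 147] [498.  12.  25.]
[220, 125, 110, 53, 3250] [374. -29.  25.]
[464, 159, 96, 76, 6349] [ 360. -379.   25.]
[269, 181, 16, 11, 147] [314. -42.  25.]
circ 309.5 28.5 14.4 [516. -45.  28.] [243 243 241]
t 24.5 z 314.9
240 [(92, -20), (124, 57), (125, 46), (151, -24), (153, -25), (216, -22), (231, -33), (232, -33)]
320 [(70, -19), (90, -18), (92, 20), (103, -22), (124, 53), (125, 43), (216, -23), (231, -31), (232, -33)]
row 100 [141, 191, 192, 243, 244, 245, 271, 273, 288, 289, 290, 291, 356, 362, 368, 470, 471, 472]
row 160 [204, 218, 260, 262, 275, 320, 328, 344, 352, 353, 358]
```

All four pieces are in the basket, at (563,8), (565,-25), (549,34) and (519,-48). Next I'll carry the empty nose-down scoop back above its tray.

```bash
G() { grep -E "time|ee_pos|ee_rot|force|width" | tr '\n' ' '; echo; }
python3 -m crank '[{"grip":0.005,"x":0.01,"y":-0.01,"z":0,"yaw":0},{"grip":0.005,"x":0.028,"y":-0.03,"z":0,"yaw":0},{"grip":0.005,"x":0.048,"y":-0.051,"z":0,"yaw":0},{"grip":0.005,"x":0.07,"y":-0.074,"z":0,"yaw":0},{"grip":0.005,"x":0.092,"y":-0.097,"z":0,"yaw":0}]' 60 |G
python3 -m crank '[{"grip":0.005,"x":0.022,"y":-0.023,"z":0,"yaw":0},{"grip":0.005,"x":0.044,"y":-0.046,"z":0,"yaw":0},{"grip":0.005,"x":0.066,"y":-0.07,"z":0,"yaw":0},{"grip":0.005,"x":0.088,"y":-0.093,"z":0,"yaw":0},{"grip":0.005,"x":0.11,"y":-0.116,"z":0,"yaw":0}]' 60 |G
python3 -m crank '[{"grip":0.005,"x":0.02,"y":-0.021,"z":0,"yaw":0.05},{"grip":0.005,"x":0.038,"y":-0.04,"z":0,"yaw":0.1},{"grip":0.005,"x":0.05,"y":-0.055,"z":0,"yaw":0.15},{"grip":0.005,"x":0.06,"y":-0.064,"z":0,"yaw":0.2},{"grip":0.005,"x":0.065,"y":-0.068,"z":0,"yaw":0.241}]' 60 |G
python3 -m crank '[{"grip":0.005,"x":0,"y":0,"z":0.01,"yaw":0},{"grip":0.005,"x":0,"y":0,"z":0.03,"yaw":0},{"grip":0.005,"x":0,"y":0,"z":0.06,"yaw":0},{"grip":0.005,"x":0,"y":0,"z":0.09,"yaw":0},{"grip":0.005,"x":0,"y":0,"z":0.11,"yaw":0}]' 60 |G
python3 -m crank '[{"grip":0.005,"x":0,"y":0,"z":0,"yaw":0},{"grip":0.005,"x":0,"y":0,"z":0,"yaw":0},{"grip":0.005,"x":0,"y":0,"z":0,"yaw":0},{"grip":0.005,"x":0,"y":0,"z":0,"yaw":0},{"grip":0.005,"x":0,"y":0,"z":0,"yaw":0}]' 60 |G
python3 rr.py
python3 - <<'E'
from tr import *
s=state();p=np.array(s['ee_pos']);print(p,s['ee_rot'])
O=np.array([565,278.5]);a=np.radians(-3);U=np.array([np.cos(a),np.sin(a)]);V=np.array([-U[1],U[0]]);print('in scoop-home frame',(p[:2]-O)@U,(p[:2]-O)@V)
E
```

```text
time_s: 24.92 ee_pos: [404.2, 67.5, 315.4] ee_rot: [180.0, 0.0, 10.8] force: [0.5, -1.9, -1.7] gripper_width: 17.6 gripper_force: 60.0 
time_s: 25.33 ee_pos: [490.6, 202.5, 314.9] ee_rot: [180.0, 0.1, 10.9] force: [-0.5, 0.0, -1.8] gripper_width: 18.1 gripper_force: 60.0 
time_s: 25.75 ee_pos: [541.9, 281.9, 314.0] ee_rot: [180.0, 0.1, -3.0] force: [0.3, -0.1, -0.8] gripper_width: 17.3 gripper_force: 60.0 
time_s: 26.17 ee_pos: [539.0, 278.5, 201.7] ee_rot: [179.8, 0.3, -2.9] force: [-0.5, -1.8, -2.2] gripper_width: 18.0 gripper_force: 60.0 
time_s: 26.58 ee_pos: [541.8, 280.1, 207.6] ee_rot: [-179.9, -0.2, -3.0] force: [0.5, 0.8, -1.4] gripper_width: 17.8 gripper_force: 60.0 
t 26.6333 z 207.3
240 [(108, 30), (109, 87), (111, -27), (112, -65), (113, 31), (114, 71), (124, 21), (125, 20), (174, -31), (211, 20), (216, -23), (217, -19), (231, -37), (232, -38)]
320 [(108, 18), (109, 100), (110, 29), (111, -23), (112, -52), (113, 92), (172, -38), (211, 19), (216, -24), (217, -21), (231, -34), (232, -36)]
row 100 []
row 160 [204, 205, 210, 218, 328, 343, 344, 352, 353, 358]
[541.6 280.  207.3] [-179.9   -0.1   -3. ]
in scoop-home frame -23.46654591188365 0.2872216326065142
```

The scoop is aligned over the tray, about 43° nose-down. I'll set the lip on the tray floor and lay it back along the computed arc at a light grip.

```bash
G() { grep -E "time|ee_pos|ee_rot|force|width" | tr '\n' ' '; echo; }
python3 -m crank '[{"grip":0.005,"x":0,"y":0,"z":0.01,"yaw":0},{"grip":0.005,"x":0,"y":0,"z":0.025,"yaw":0},{"grip":0.005,"x":0,"y":0,"z":0.04,"yaw":0},{"grip":0.005,"x":0,"y":0,"z":0.05,"yaw":0},{"grip":0.005,"x":0,"y":0,"z":0.057,"yaw":0}]' 60 |G
python3 -m crank '[{"grip":0.005,"x":0,"y":0,"z":0.006,"yaw":0},{"grip":0.005,"x":0,"y":0,"z":0.011,"yaw":0},{"grip":0.005,"x":-0.007,"y":0,"z":0.017,"yaw":0},{"grip":0.005,"x":-0.015,"y":0,"z":0.022,"yaw":0},{"grip":0.005,"x":-0.023,"y":0,"z":0.028,"yaw":0}]' 15 |G
python3 -m crank '[{"grip":0.005,"x":-0.007,"y":0,"z":0.006,"yaw":0},{"grip":0.005,"x":-0.014,"y":0,"z":0.012,"yaw":0},{"grip":0.005,"x":-0.02,"y":0,"z":0.018,"yaw":0},{"grip":0.005,"x":-0.026,"y":0,"z":0.025,"yaw":0},{"grip":0.005,"x":-0.032,"y":0,"z":0.033,"yaw":0}]' 15 |G
python3 rr.py
python3 - <<'E'
from tr import *
s=state();p=np.array(s['ee_pos']);print(p,s['force'])
O=np.array([565,278.5]);a=np.radians(-3);U=np.array([np.cos(a),np.sin(a)]);V=np.array([-U[1],U[0]]);print('in scoop-home frame',(p[:2]-O)@U,(p[:2]-O)@V)
E
```

```text
time_s: 27.05 ee_pos: [540.3, 279.5, 147.2] ee_rot: [179.9, 0.1, -3.0] force: [0.1, 0.4, -1.5] gripper_width: 18.0 gripper_force: 60.0 
time_s: 27.47 ee_pos: [518.1, 281.3, 121.5] ee_rot: [-179.9, -0.2, -3.0] force: [0.0, 0.5, 3.0] gripper_width: 18.1 gripper_force: 15.0 
time_s: 27.88 ee_pos: [485.1, 282.8, 87.4] ee_rot: [-180.0, 0.0, -3.0] force: [-2.7, 0.4, 3.0] gripper_width: 17.9 gripper_force: 15.0 
t 27.9333 z 85.5
240 [(173, -40), (181, 36), (182, 18), (187, -33), (188, -74), (189, -47)]
320 [(172, -49), (181, 29), (187, -34), (188, -62), (189, -36), (198, -21)]
row 100 [189, 190, 196, 197, 206, 342, 366, 375, 385, 389, 390]
row 160 [189, 190, 196, 197, 206, 342, 354, 356, 366, 367, 373, 380, 384, 385]
[483.3 282.2  85.5] [-2.1  1.5  0.5]
in scoop-home frame -81.80919841972393 -0.5833398774694654
```

```bash
G() { grep -E "time|ee_pos|ee_rot|force|width" | tr '\n' ' '; echo; }
python3 -m crank '[{"grip":0.005,"x":-0.002,"y":0,"z":0.003,"yaw":0},{"grip":0.005,"x":-0.004,"y":0,"z":0.006,"yaw":0},{"grip":0.005,"x":-0.006,"y":0,"z":0.009,"yaw":0},{"grip":0.005,"x":-0.008,"y":0,"z":0.012,"yaw":0},{"grip":0.005,"x":-0.008,"y":0,"z":0.014,"yaw":0}]' 15 |G
python3 rr.py
python3 - <<'E'
from pitch import *
im,m=snap("wrist","w15.png");g=im.max(2).astype(int)
s=state();p=np.array(s['ee_pos']);print(p,s['force'])
O=np.array([565,278.5]);a=np.radians(-3);U=np.array([np.cos(a),np.sin(a)]);V=np.array([-U[1],U[0]]);print('in scoop-home frame',(p[:2]-O)@U,(p[:2]-O)@V)
T=np.array([565.2,272.9])
F=lambda x,y,z:np.r_[T+x*U+y*V,z]
print('tray: front top',proj(m,[F(57,0,16),F(61,0,16),F(-57,20,16),F(-61,20,16),F(-57,50,32),F(-61,50,32),F(-57,30,4)]).round(0).tolist())
for c in(205,240,320): print(c,[(i,int(g[i,c-2:c+3].mean())) for i in range(0,215,4)])
E
```

```text
time_s: 28.35 ee_pos: [477.7, 282.9, 73.3] ee_rot: [180.0, 0.0, -3.0] force: [-2.5, -0.1, 2.7] gripper_width: 18.3 gripper_force: 15.0 
t 28.4 z 73.1
240 [(166, -46), (175, 42), (176, 21), (182, -54), (183, -81)]
320 [(168, -53), (175, 30), (176, 21), (182, -50), (183, -70), (184, -19), (193, -25)]
row 100 [183, 184, 192, 202, 361, 371, 372, 381, 391, 396]
row 160 [185, 186, 187, 193, 194, 203, 204, 344, 357, 358, 359, 369, 370, 376, 377, 386, 391]
[478.  282.9  73.2] [-0.1  0.3 -1.4]
in scoop-home frame -87.14173940152635 -0.15972610479855853
tray: front top [[290.0, -4.0], [290.0, -11.0], [259.0, 188.0], [259.0, 194.0], [209.0, 194.0], [209.0, 200.0], [246.0, 185.0]]
205 [(0, 49), (4, 106), (8, 166), (12, 167), (16, 168), (20, 169), (24, 169), (28, 243), (32, 242), (36, 242), (40, 242), (44, 242), (48, 243), (52, 243), (56, 243), (60, 243), (64, 243), (68, 244), (72, 243), (76, 244), (80, 244), (84, 244), (88, 244), (92, 242), (96, 242), (100, 238), (104, 239), (108, 236), (112, 235), (116, 235), (120, 231), (124, 230), (128, 224), (132, 224), (136, 218), (140, 219), (144, 214), (1
[... 725 characters left out ...]
4, 80), (188, 72), (192, 74), (196, 61), (200, 41), (204, 39), (208, 33), (212, 32)]
320 [(0, 59), (4, 130), (8, 184), (12, 185), (16, 188), (20, 189), (24, 190), (28, 243), (32, 243), (36, 243), (40, 243), (44, 244), (48, 244), (52, 244), (56, 244), (60, 244), (64, 245), (68, 245), (72, 244), (76, 245), (80, 245), (84, 245), (88, 245), (92, 245), (96, 245), (100, 245), (104, 245), (108, 245), (112, 245), (116, 245), (120, 245), (124, 245), (128, 245), (132, 245), (136, 245), (140, 244), (144, 245), (148, 244), (152, 244), (156, 244), (160, 244), (164, 244), (168, 234), (172, 175), (176, 210), (180, 241), (184, 99), (188, 86), (192, 89), (196, 44), (200, 41), (204, 37), (208, 34), (212, 33)]
```

Run:
```python
from tr import *
m=camera_model("wrist")
O=np.array([565,278.5]);a=np.radians(-3);U=np.array([np.cos(a),np.sin(a)]);V=np.array([-U[1],U[0]])
for px,z in(([240,27],5),([320,27],5),([240,183],42),([320,183],42),([185,160],40),([376,160],40)):
    X=onz(m,[px],z)[0];print(px,z,(X[:2]-O)@U,(X[:2]-O)@V)
```

```text
[240, 27] 5 44.04870301570607 25.365167572979313
[320, 27] 5 44.0389117761435 -24.392204921143993
[240, 183] 42 -47.48330464049618 23.643612986849774
[320, 183] 42 -47.48517997305747 -22.801565495530394
[185, 160] 40 -34.31175268782193 55.31343891345567
[376, 160] 40 -34.31645567709334 -55.0537734536848
```

The lip is at +44 and the rear edge at -47.5 in the home frame, so the scoop is within 3 mm of where it lay and about 6° nose-down. I'll finish lowering.

```bash
G() { grep -E "time|ee_pos|ee_rot|force|width" | tr '\n' ' '; echo; }
python3 -m crank '[{"grip":0.005,"x":-0.001,"y":0,"z":0.002,"yaw":0},{"grip":0.005,"x":-0.002,"y":0,"z":0.004,"yaw":0},{"grip":0.005,"x":-0.003,"y":0,"z":0.006,"yaw":0},{"grip":0.005,"x":-0.004,"y":0,"z":0.008,"yaw":0},{"grip":0.005,"x":-0.005,"y":0,"z":0.01,"yaw":0}]' 10 |G
python3 rr.py|head -3
python3 -m crank '[{"grip":0.005,"x":0,"y":0,"z":0.001,"yaw":0},{"grip":0.005,"x":-0.001,"y":0,"z":0.002,"yaw":0},{"grip":0.005,"x":-0.001,"y":0,"z":0.003,"yaw":0},{"grip":0.005,"x":-0.001,"y":0,"z":0.003,"yaw":0},{"grip":0.005,"x":-0.001,"y":0,"z":0.003,"yaw":0}]' 8 |G
python3 rr.py|head -3
```

```text
time_s: 28.87 ee_pos: [473.1, 283.3, 63.6] ee_rot: [180.0, -0.0, -3.0] force: [0.9, 0.1, 0.7] gripper_width: 18.3 gripper_force: 10.0 
t 28.9167 z 63.2
240 [(163, -53), (168, -30), (169, -21), (170, 27), (171, 52), (172, 34), (178, -23), (179, -56), (180, -69)]
320 [(165, -55), (168, -30), (169, -19), (170, 24), (171, 53), (172, 35), (178, -22), (179, -44), (180, -50), (181, -38), (183, 28), (185, -20), (189, -21)]
time_s: 29.33 ee_pos: [471.9, 283.4, 60.6] ee_rot: [180.0, 0.0, -3.0] force: [-0.6, 0.9, -0.1] gripper_width: 18.0 gripper_force: 8.0 
t 29.3833 z 60.6
240 [(164, -35), (165, -42), (166, -33), (167, -19), (169, 26), (170, 51), (171, 34), (177, -21), (178, -55), (179, -73), (185, -18)]
320 [(163, -48), (166, -28), (167, -20), (169, 27), (170, 52), (171, 34), (177, -23), (178, -35), (179, -42), (180, -52), (182, 33), (183, 42), (184, 18), (186, -36), (187, -55), (188, -25)]
```

```bash
G() { grep -E "time|ee_pos|force|width" | tr '\n' ' '; echo; }
python3 -m crank '[{"grip":0.005,"x":0,"y":0,"z":0.001,"yaw":0},{"grip":0.005,"x":-0.001,"y":0,"z":0.002,"yaw":0},{"grip":0.005,"x":-0.001,"y":0,"z":0.003,"yaw":0},{"grip":0.005,"x":-0.001,"y":0,"z":0.004,"yaw":0},{"grip":0.005,"x":-0.001,"y":0,"z":0.004,"yaw":0}]' 6 |G
python3 rr.py|head -3
python3 -m crank '[{"grip":0.019,"x":0,"y":0,"z":0,"yaw":0},{"grip":0.021,"x":0,"y":0,"z":0,"yaw":0},{"grip":0.023,"x":0,"y":0,"z":0,"yaw":0},{"grip":0.026,"x":0,"y":0,"z":0,"yaw":0},{"grip":0.03,"x":0,"y":0,"z":0,"yaw":0}]' 5 |G
python3 -m crank '[{"grip":0.04,"x":0,"y":0,"z":0,"yaw":0},{"grip":0.05,"x":0,"y":0,"z":0,"yaw":0},{"grip":0.06,"x":0,"y":0,"z":0,"yaw":0},{"grip":0.07,"x":0,"y":0,"z":0,"yaw":0},{"grip":0.08,"x":0,"y":0,"z":0,"yaw":0}]' 5 |G
python3 -m crank '[{"grip":0.08,"x":0,"y":0,"z":0,"yaw":0},{"grip":0.08,"x":0,"y":0,"z":0,"yaw":0},{"grip":0.08,"x":0,"y":0,"z":0,"yaw":0},{"grip":0.08,"x":0,"y":0,"z":0,"yaw":0},{"grip":0.08,"x":0,"y":0,"z":0,"yaw":0}]' 5 |G
python3 rr.py|head -3
```

```text
time_s: 29.8 ee_pos: [470.8, 283.4, 56.6] force: [-0.2, -0.6, -0.6] gripper_width: 18.1 gripper_force: 6.0 
t 29.85 z 56.6
240 [(163, -72), (164, -40), (168, 30), (169, 54), (170, 29), (176, -24), (177, -50), (178, -69), (182, 23), (187, -28), (188, -30)]
320 [(162, -61), (163, -24), (164, -33), (168, 32), (169, 55), (170, 27), (176, -24), (177, -23), (178, -27), (179, -69), (181, 18), (182, 38), (183, 32), (185, -24), (186, -40), (187, -37), (188, -24)]
time_s: 30.27 ee_pos: [471.1, 283.4, 56.8] force: [0.1, 0.2, 0.2] gripper_width: 29.4 gripper_force: 0.0 
time_s: 30.68 ee_pos: [471.1, 283.4, 56.8] force: [0.2, -0.5, -0.1] gripper_width: 60.5 gripper_force: 0.0 
time_s: 31.1 ee_pos: [471.1, 283.4, 56.8] force: [-0.1, -0.0, 0.2] gripper_width: 79.8 gripper_force: 0.0 
t 31.15 z 56.8
240 [(163, -74), (164, -38), (168, 26), (169, 46), (170, 30), (177, -50), (178, -76), (182, 20), (187, -25), (188, -36)]
320 [(162, -60), (163, -21), (164, -29), (168, 24), (169, 48), (170, 29), (176, -18), (177, -30), (178, -35), (179, -41), (180, -33), (182, 34), (183, 38), (186, -31), (187, -56), (188, -25)]
```

Released, and the scoop didn't move, so it was already flat. I'll go up and verify.

```bash
G() { grep -E "time|ee_pos|force|width" | tr '\n' ' '; echo; }
python3 -m crank '[{"grip":0.09,"x":0,"y":0,"z":-0.015,"yaw":0},{"grip":0.09,"x":0,"y":0,"z":-0.045,"yaw":0},{"grip":0.09,"x":0,"y":0,"z":-0.085,"yaw":0},{"grip":0.09,"x":0,"y":0,"z":-0.125,"yaw":0},{"grip":0.09,"x":0,"y":0,"z":-0.165,"yaw":0}]' 5 |G
python3 -m crank '[{"grip":0.09,"x":0,"y":0,"z":-0.003,"yaw":0},{"grip":0.09,"x":0,"y":0,"z":-0.003,"yaw":0},{"grip":0.09,"x":0,"y":0,"z":-0.003,"yaw":0},{"grip":0.09,"x":0,"y":0,"z":-0.003,"yaw":0},{"grip":0.09,"x":0,"y":0,"z":-0.003,"yaw":0}]' 5 |G
python3 - <<'E'
from tr import *
im,m=snap("wrist","w16.png");g=im.max(2).astype(int);old=cv2.imread('pics/w6.png').max(2).astype(int)
print(state()['ee_pos'])
P=lambda O:proj(m,[[O[0]-47,O[1]+2.5,36],[O[0]+47,O[1]-2.5,5]]).round(0).tolist()
print(P((565,278.5)))
for nm,q in(('old',old),('new',g)):
    for c in(240,255,265,310): 
        v=q[:,c-2:c+3].mean(1);d=np.diff(v);print(nm,c,[(int(i),int(d[i])) for i in np.where(abs(d)>14)[0] if i<175])
    for r in(80,110,130): 
        v=q[r-2:r+3].mean(0);d=np.diff(v);print(nm,'row',r,[(int(i),int(d[i])) for i in np.where(abs(d)>14)[0] if 210<i<370])
    for r in(170,190,205,215,222,228,234): 
        v=q[r-1:r+2,262:305].mean(0).astype(int);print(nm,'h',r,v[::4].tolist())
E
```

```text
time_s: 31.57 ee_pos: [470.6, 283.2, 223.5] force: [1.7, 0.4, 0.3] gripper_width: 89.9 gripper_force: 0.0 
time_s: 31.98 ee_pos: [470.1, 282.9, 222.8] force: [0.1, 0.7, 0.3] gripper_width: 89.8 gripper_force: 0.0 
[470.3 283.  223. ]
[[280.0, 145.0], [280.0, 52.0]]
old 240 [(37, 85), (38, 26), (40, -42), (41, -51), (43, 32), (44, 36), (45, 41), (53, 39), (54, 19), (140, -35), (141, -47), (142, 32), (143, 69), (146, -36), (147, -41), (150, -20), (151, -72), (152, -15), (153, 32), (154, 54), (156, -20), (157, -38), (158, -58)]
old 255 [(36, 15), (37, 80), (38, 25), (40, -41), (41, -51), (43, 55), (44, 49), (53, 30), (54, 22), (141, -30), (142, -37), (143, 59), (146, -32), (147, -40), (150, -21), (151, -65), (152, -20), (153, 33), (154, 53), (156, -21), (157, -40), (158, -55)]
old 265 [(36, 27), (37, 93), (40, -42), (41, -47), (42, 32), (43, 62), (44, 19), (53, 37), (141, -72), (143, 65), (146, -41), (147, -64), (148, 35), (151, -33), (152, -25), (153, 38), (154, 29), (155, -29), (156, -57), (157, -33)]
old 310 [(37, 63), (38, 46), (40, -45), (41, -57), (43, 25), (44, 51), (45, 43), (53
[... 3109 characters left out ...]
]
new row 130 [(223, 63), (224, 32), (225, -29), (226, -47), (228, 111), (229, 27), (231, -15), (232, -55), (233, -37), (234, 41), (235, 80), (316, -61), (317, -15), (326, -77), (328, 43), (329, 91), (330, 19), (332, -39), (339, -79), (342, -33), (343, 21), (344, 66), (345, 23), (346, -26), (347, -90), (348, -15)]
new h 170 [40, 40, 42, 43, 42, 43, 44, 40, 44, 43, 44]
new h 190 [25, 25, 23, 25, 26, 29, 28, 26, 29, 30, 28]
new h 205 [19, 17, 18, 21, 20, 20, 22, 21, 24, 24, 24]
new h 215 [17, 15, 15, 16, 17, 16, 17, 19, 22, 21, 22]
new h 222 [21, 22, 19, 16, 15, 17, 18, 13, 19, 20, 21]
new h 228 [22, 20, 20, 10, 13, 12, 13, 14, 20, 21, 21]
new h 234 [21, 21, 22, 23, 20, 18, 19, 21, 20, 21, 20]
```

The scoop lies flat, within about 2 mm of its first place relative to the tray. I'll do a last check that the basket hasn't moved and the four pieces are in it, then hand in.

Run:
```python
from tr import *
im,m=snap("scene","sc3.png")
def bb(i):
    h=cv2.cvtColor(i,cv2.COLOR_RGB2HSV);y=((h[...,1]>60)&(h[...,2]>100)&(h[...,0]>20)&(h[...,0]<40)).astype(np.uint8)
    y=cv2.morphologyEx(y,cv2.MORPH_CLOSE,np.ones((7,7)));c=max(cv2.findContours(y,0,1)[0],key=cv2.contourArea);return cv2.boundingRect(c),cv2.minEnclosingCircle(c)
print(bb(cv2.imread('pics/scene0.png')[:,:,::-1].copy()),bb(im))
w=((cv2.cvtColor(im,cv2.COLOR_RGB2HSV)[...,1]<40)&(im.min(2)>150)).astype(np.uint8);w[:190]=0;w[252:]=0;w[:,:238]=0;w[:,316:]=0
n,l,st,ce=cv2.connectedComponentsWithStats(w)
print([(st[i].tolist(),onz(m,[ce[i]],20)[0].round(0).tolist()) for i in range(1,n) if st[i,4]>12])
q=cv2.absdiff(im,cv2.imread('pics/scene0.png')[:,:,::-1].copy()).max(2)>60
n,l,st,ce=cv2.connectedComponentsWithStats(q.astype(np.uint8))
print('changed',[(st[i].tolist()) for i in range(1,n) if st[i,4]>25])
print(job_done())
```

```text
((236, 185, 82, 66), ((276.3926086425781, 210.4497528076172), 40.63706970214844)) ((236, 185, 82, 66), ((276.3792419433594, 210.45626831054688), 40.62449645996094))
[([247, 208, 67, 24, 689], [511.0, -26.0, 20.0])]
changed [[122, 0, 266, 218, 24829], [375, 0, 19, 29, 377], [389, 0, 167, 198, 15046], [162, 42, 42, 14, 144], [312, 159, 49, 49, 1232], [401, 200, 13, 32, 216], [261, 208, 8, 6, 37], [253, 213, 8, 5, 28], [262, 214, 8, 5, 28], [274, 217, 10, 7, 44], [328, 224, 13, 10, 99], [423, 224, 14, 11, 58], [402, 229, 31, 51, 533], [371, 266, 43, 34, 202], [332, 269, 8, 19, 77], [427, 287, 28, 39, 453], [347, 307, 10, 11, 36], [196, 319, 46, 26, 716], [335, 322, 18, 24, 240], [428, 323, 13, 22, 159], [363, 340, 52, 32, 556], [420, 348, 11, 10, 44], [380, 375, 25, 17, 192], [405, 374, 10, 10, 48]]
the job is handed in; nothing more can be done
None
```

The job is handed in: all four pieces were tipped into the green basket, which did not move, and the scoop lies flat in its drip tray within about 2 mm of its first place.

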